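# Put the eyelet dies home and close the keeper

### The arm

A 7-joint arm with a two-finger parallel gripper is mounted at the origin on a cart in front of the work surface, level with it; the furniture and walls round the work are solid. World frame = base frame: x ahead of the robot, y to its left, z up, the work surface at z = 0. Lengths are in m, angles in degrees, forces in N, time in s.
With the tool pointing down it reaches from about 0.425 to 0.875 m from the base axis. Payload 9.9 kg.
Tool frame: the origin (TCP) lies at the very end of the fingers, on their centre line; the grasp point (between the pads) lies behind it (pinch_z is the z of the grasp point in the tool frame, in m); z points along the fingers, y is the line along which they close (so a half turn about z gives the same grasp; the last joint's range is limited). The gripper opens to 85 mm and grips with 20 to 120 N. Pads are 22 mm wide; open, the fingers measure 114 mm over their backs; the gripper's body (76 mm by 85 mm) begins 54 mm behind the grasp point. The pads swing forward as they close: fully open they stand 13 mm farther back than shut.
Start: joints at [70.485, 32.985, 1.427, 82.34, -0.859, 64.687, -3.237], TCP at [0.171, -0.653, 0.231] pointing down, gripper open.
Joint ranges: [-157.87, 157.87], [-19.46, 123.44], [-87.15, 90], [11.01, 140.99], [-62.26, 242.26], [9.8, 113.94], [-161.44, 161.44]. Speed limits (degrees/s): [127.2, 127.2, 172.46, 172.46, 180, 180, 180].

### API

Orientations are given as a 3x3 rotation matrix whose columns are the frame's x, y, z axes.
In Python, from station import * gives the robot as it stands. The module is installed in compiled form; this text tells all that it offers.
- The arm moves only by the tool arm_command, never from a script. Its argument "steps" is a list of rows, each an object of numbers: "dx", "dy", "dz": the shift along the tool's x, y, z in mm; "yaw": the turn about the tool's z in degrees; "hand": the opening, from 0 (shut) to 1 (fully open). A call has 1 to 5 rows; each row is the pose to reach, as a shift and turn from the pose commanded when the call began, along the tool's axes at that moment; what a row does not reach only later rows make up. A row lasts 1/10 s, in which the tool goes at most 50 mm and 8.59 degrees, less where a joint would pass 70% of its speed; a pose out of reach is approached as far as the arm can. A call with a gripper value outside its range is refused whole. The fingers move at their own pace and stop on an object; "newtons" is the grip in N (left out, the last holds). Time passes only in rows, so rows that repeat a pose let the fingers close. It gives the time, the measured TCP pose, the force, the opening and the grip force at its end, in the units of the state.
- read_state(): the state, without advancing time (a new reading comes with each control period).
- grab_frame(name): name is "scene" or "top" or "wrist"; returns the picture (480x640x3 uint8, red, green, blue); there is no depth.
- camera_params(name): a dict with "fx", "fy", "cx", "cy" (pixels), "R" (3x3) and "t" (3): a world point X has camera coordinates R X + t; the wrist camera has in their place "hand_eye" (4x4, takes a point from camera to tool coordinates, whose origin is the TCP and whose axes are the flange's). Camera axes: x right, y down, z forward; pixel columns grow to the right and rows downward; lengths in m; the calibration is good to about 2 mm. The wrist camera is an equidistant fisheye: a pixel r from the principal point sees the ray r / f radians off the axis. A picture is of the moment at which its call begins: read the wrist's pose just before it. camera_params takes no time and is no camera call.
- sign_off(): hands the job in; it is judged then, once.
The state is a dict: "t": time; "joint_positions": joint angles; "qd": joint speeds; "joint_efforts": joint torques, N m; "eef_pos": TCP position; "tcp_rot": TCP orientation; "contact_force": force on the tool from outside, world axes, zero at the start; "ft_torque": the same for the moment, N m; "grip_width": finger opening in m; "grip_force": force on a finger pad.
Only numpy, scipy, OpenCV 4.12 (cv2) and the standard library are available. Lean on these libraries where they do the work, as an engineer would, in place of code of your own. Each camera call takes 0.05 s, during which the arm holds its last target. There are 200 camera calls.

### The job

Two round eyelet-press dies, a small brass one and a larger steel one, are standing on the deck of the wooden die tray. Slide each across the deck, without lifting it, into the one hole of the graded row that matches its diameter, so that it drops fully home; then draw the metal keeper plate all the way towards the front of the tray, over the dies, and leave it there. Leave the other things on the desk where they are.

Things in the scene. Friction and masses are not known exactly. Their poses are not given: they have to be found in the camera images.
- die_tray: fixed wooden tray, 210 (x) by 240 (y) by 34 mm high on short feet; origin under its centre; x from front (robot side) to back, y along the holes, z up. Flat deck, 34 mm above the desk. Row of 4 blind holes 7 mm deep at tray x = +7 mm, growing from left (+y) to right. The dies start in front of the row. Guide rails, 22 mm above the deck, at tray y = +-103 to 119 mm, from x = 0 to the back
- small_die_center (a point): centre of the loose brass die, a disc 34 mm across, 18 mm high (this point 9 mm above its underside), about 0.13 kg, dark ring and 2 mm nub on top; starts on the deck near the front, left or right. z is its upright axis. Home, its rim stands 11 mm above the deck. Pushed slowly into a hole its front dips first
- large_die_center (a point): centre of the loose bright steel die, a disc 42 mm across, 18 mm high (this point 9 mm above its underside), about 0.19 kg; starts on the deck on the other side from the small die. z is its upright axis. Home, its rim stands 11 mm above the deck
- hole_26 (a point): centre of the mouth, at deck level, of the hole for a 26 mm die (30 mm bore, 7 mm deep), leftmost; stays empty, at tray y = +87 mm. Axes as the tray's
- hole_34 (a point): centre of the mouth, at deck level, of the hole for a 34 mm die (38 mm bore, 7 mm deep), second from the left, at tray y = +41 mm. Axes as the tray's
- hole_42 (a point): centre of the mouth, at deck level, of the hole for a 42 mm die (46 mm bore, 7 mm deep), third from the left, at tray y = -13 mm. Axes as the tray's
- hole_50 (a point): centre of the mouth, at deck level, of the hole for a 50 mm die (54 mm bore, 7 mm deep), rightmost; stays empty, at tray y = -75 mm. Axes as the tray's
- keeper_handle (a point): centre of the keeper's black handle bar: 10 mm (tray x) by 60 mm (tray y) by 16 mm high, this point 25 mm above the deck. The bar stands on the keeper, a 3 mm aluminium plate 45 mm (tray x) by 216 mm (tray y), underside 13.5 mm above the deck, front edge 13 mm in front of this point, back edge 32 mm behind it. Push the bar from its far side towards the tray's front
- keeper (a joint): travel of the keeper plate in m: 0 = parked at the back of the tray, holes clear; 0.045 = closed against its stop, plate over the middle of the row. It moves towards the tray's -x (front) with about 1.5 N of friction and stays where it is left; a die that is not home blocks it
- eyelet_tin: red flat tin, 62x95x22 (mm); a bystander, origin at the centre of its underside
- stapler: blue and black stapler, 30x136x49 (mm); a bystander, origin at the centre of its underside
- loupe: black print loupe, 37 across, 34 high (mm); a bystander, origin at the centre of its underside
- blue_marker: felt marker with blue cap, lying, 132 long (mm); a bystander, origin at the centre of its underside
- glue_stick: glue stick standing upright, 26 across, 90 high (mm); a bystander, origin at the centre of its underside
- spring_clamp: orange and black spring clamp lying flat, 48x105x17 (mm); a bystander, origin at the centre of its underside

How it is judged:
By the outcome, as a careful person would: the job done as asked, in the order asked, and still so for the second after the job is handed in, with the robot touching nothing.
It also fails if it takes over 64 s, if anything falls off the work surface, if the arm or the gripper's body presses on something with over 40 N, if the wrist force passes 120 N, or if a joint passes its speed limit or range.

## Working session

There is one attempt and no reset: what is moved stays moved. The work goes in short steps, Python scripts to look and compute and a tool call to move; the robot and the scene stay as the last step left them, time stands still between calls to the robot, and variables do not carry over. Pictures are saved under pics/ and viewed, at most 10 in all, crops included, and the job is handed in when it is done.

Besides the shell and the picture viewer there is one more tool, called after "Emit:" as name([rows], argument=value, ...), one row to a line, values as JSON. arm_command: Moves the arm, as the interface text tells. Its arguments: {"type":"object","properties":{"steps":{"type":"array"},"newtons":{"type":"number"}},"required":["steps"]}

```bash
mkdir -p pics
python3 - <<'E'
from station import *
import cv2
s=read_state();print(s)
for n in("top","scene"):
    cv2.imwrite(f"pics/{n}0.png",grab_frame(n)[:,:,::-1]);print(n,camera_params(n))
print(camera_params("wrist"))
try: print(pinch_z)
except Exception as e: print(e)
E
```

```text
{'t': 0.0, 'joint_positions': array([70.48494121, 33.03451307,  1.42353282, 82.38493327, -0.85968547,
       64.68922714, -3.23865777]), 'qd': array([-0.05246176,  0.03745792,  0.01643245,  0.01418804, -0.01708299,
        0.01256511, -0.10182713]), 'joint_efforts': array([-1.09292662e-05, -7.65779257e+01,  2.25049898e+00, -2.85969418e+01,
        1.53396337e-02,  1.26305711e-02,  3.72573413e-05]), 'eef_pos': array([ 0.17133182, -0.65241947,  0.23043022]), 'tcp_rot': array([[ 9.67205570e-01,  2.53994325e-01, -5.18628490e-04],
       [ 2.53994840e-01, -9.67204197e-01,  1.63166445e-03],
       [-8.71861416e-05, -1.70988390e-03, -9.99998534e-01]]), 'contact_force': array([-0.29832031, -0.34095294,  0.04528688]), 'ft_torque': array([-0.02196299, -0.05000937, -0.00054245]), 'grip_force': 0.0, 'grip_width': 0.08499986770653066}
top {'fx': 540.1474425725404, 'fy': 540.1474425725404, 'cx': 324.18335632224256, 'cy': 234.3666936533206, 'R': array([[-0.00274783, -0.99996946, -0.00731691],
       [-0.99399898,  0.00353142, -0.10933229],
       [ 0.10935479,  0.00697258, -0.99397833]]), 't': array([-0.01770697,  0.56948919,  1.43026495])}
scene {'fx': 470.0155161056475, 'fy': 470.0155161056475, 'cx': 319.6416896568879, 'cy': 240.0744928162376, 'R': array([[ 0.56134679, -0.82727705,  0.02241577],
       [-0.36720333, -0.27325573, -0.88909674],
       [ 0.74165457,  0.49086045, -0.45717011]]), 't': array([-0.31716252,  0.26237951,  0.52728315])}
{'fx': 371.64829954431775, 'fy': 371.64829954431775, 'cx': 317.861590476753, 'cy': 242.89785333819606, 'hand_eye': array([[ 2.82780112e-04, -9.59666469e-01, -2.81140870e-01,
         7.27943292e-02],
       [ 9.99999959e-01,  2.59280874e-04,  1.20782653e-04,
        -9.16843870e-04],
       [-4.30166116e-05, -2.81140893e-01,  9.59666503e-01,
        -1.43126093e-01],
       [ 0.00000000e+00,  0.00000000e+00,  0.00000000e+00,
         1.00000000e+00]])}
-0.0187
```

View pics/top0.png

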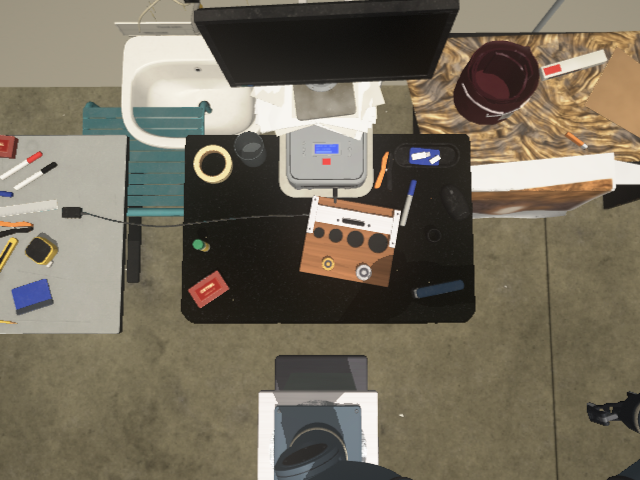

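View pics/scene0.png

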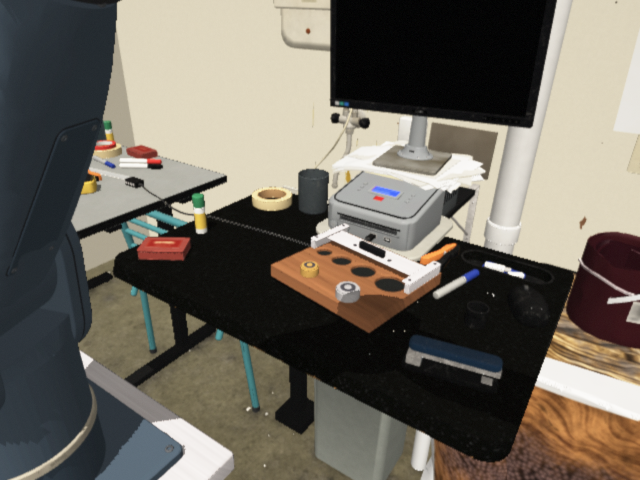

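The top view shows the tray around (350,242): holes at about (319,232), (336,236), (355,239) and (378,243), the brass die at (328,263), the steel die at (364,271) and the handle at (353,221). The scene view shows the same layout, with a printer behind the tray.

```bash
cat > h.py <<'E'
import numpy as np, cv2
from station import *
def top_px(u,v,z,name="top"):
    c=camera_params(name);R,t=np.array(c["R"]),np.array(c["t"])
    d=R.T@np.array([(u-c["cx"])/c["fx"],(v-c["cy"])/c["fy"],1]);o=-R.T@t
    return o+d*(z-o[2])/d[2]
def wrist_px(u,v,z,s):
    c=camera_params("wrist");a,b=(u-c["cx"])/c["fx"],(v-c["cy"])/c["fy"];r=np.hypot(a,b)
    k=np.array([a/r*np.sin(r),b/r*np.sin(r),np.cos(r)]);H=np.array(c["hand_eye"]);Rt=np.array(s["tcp_rot"])
    d=Rt@H[:3,:3]@k;o=np.array(s["eef_pos"])+Rt@H[:3,3]
    return o+d*(z-o[2])/d[2]
def rel(p,s): # world point to tool shift in mm
    return np.round(np.array(s["tcp_rot"]).T@(np.array(p)-s["eef_pos"])*1000,1)
def wproj(P,s):
    c=camera_params("wrist");H=np.array(c["hand_eye"]);Rt=np.array(s["tcp_rot"])
    q=H[:3,:3].T@(Rt.T@(np.array(P)-s["eef_pos"])-H[:3,3]);r=np.hypot(q[0],q[1]);th=np.arctan2(r,q[2])
    return np.array([c["cx"]+c["fx"]*th*q[0]/r,c["cy"]+c["fx"]*th*q[1]/r])
E
python3 - <<'E'
from h import *
s=read_state()
for n,u,v,z in[("h26",319,232,.034),("h34",336,236,.034),("h42",355.5,239,.034),("h50",378,243,.034),("small",328,263,.052),("large",364,271,.052),("handle",353,221,.067)]:
    p=top_px(u,v,z);print(n,p.round(3),rel(p,s))
print(np.linalg.norm(s["eef_pos"]))
E
```

```text
h26 [ 0.576 -0.006  0.034] [ 555.3 -522.7  197.3]
h34 [ 0.565 -0.051  0.034] [ 533.  -481.2  197.2]
h42 [ 0.556 -0.104  0.034] [ 511.6 -432.5  197.1]
h50 [ 0.545 -0.164  0.034] [ 485.6 -376.8  197. ]
small [ 0.491 -0.03   0.052] [ 467.2 -521.1  179.3]
large [ 0.469 -0.125  0.052] [ 422.2 -434.5  179.1]
handle [ 0.601 -0.096  0.067] [ 556.7 -428.8  164.1]
0.7129066351140261
```

Emit:
arm_command([
  {"dx":31,"dy":-33,"dz":2},
  {"dx":62,"dy":-66,"dz":4},
  {"dx":93,"dy":-99,"dz":6},
  {"dx":124,"dy":-132,"dz":8},
  {"dx":155,"dy":-165,"dz":10},
])

```text
invalid input
```

Emit:
arm_command([
  {"dx":31,"dy":-33,"dz":2},
  {"dx":62,"dy":-66,"dz":4},
  {"dx":93,"dy":-99,"dz":6},
  {"dx":124,"dy":-132,"dz":8},
  {"dx":155,"dy":-165,"dz":10},
])

```text
invalid input
```

Emit:
arm_command([
  {"dx":31,"dy":-33,"dz":2,"yaw":6},
  {"dx":62,"dy":-66,"dz":4,"yaw":12},
  {"dx":93,"dy":-99,"dz":6,"yaw":18},
  {"dx":124,"dy":-132,"dz":8,"yaw":24},
  {"dx":135,"dy":-142,"dz":10,"yaw":25.7},
])

```text
invalid input
```

Emit:
arm_command([
  {"dx":0},
  {"dx":0},
  {"dx":0},
])

```text
invalid input
```

Run:
```python
from h import *
s=read_state();im=grab_frame("wrist");cv2.imwrite("pics/w1.png",im[:,:,::-1]);print(s["eef_pos"],s["tcp_rot"][:,0],s["qd"].max(),s["contact_force"])
import pickle;pickle.dump(s,open("s1.pkl","wb"))
```

```text
[ 0.17136605 -0.65247689  0.23052865] [ 9.67189715e-01  2.54055208e-01 -7.80137579e-05] 0.09475578197981627 [ 0.00140875 -0.53243957 -0.6800059 ]
```

View pics/w1.png

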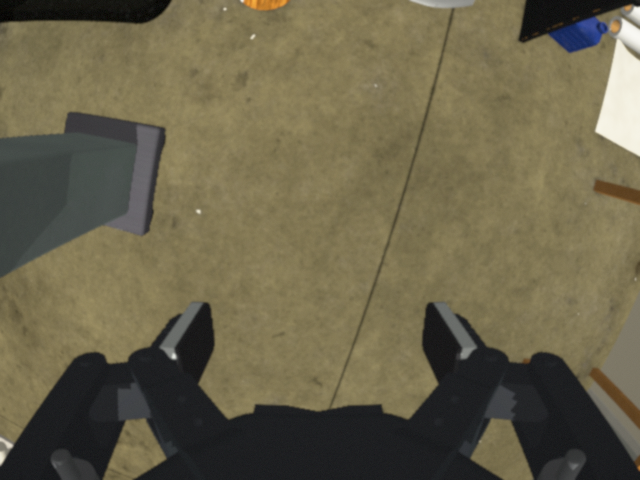

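The picture shows only floor and the open fingers at (190,330) and (450,330), because the moves were refused. I'll fill in every field of each row.

Emit:
arm_command([
  {"dx":31,"dy":-33,"dz":2,"yaw":0,"hand":1},
  {"dx":62,"dy":-66,"dz":4,"yaw":0,"hand":1},
  {"dx":93,"dy":-99,"dz":6,"yaw":0,"hand":1},
  {"dx":124,"dy":-132,"dz":8,"yaw":0,"hand":1},
  {"dx":155,"dy":-165,"dz":10,"yaw":0,"hand":1},
])

```text
t: 0.65
eef_pos: [0.28, -0.4521, 0.2211]
tcp_rot: [[0.967, 0.254, 0.0], [0.254, -0.967, 0.0], [0.0, -0.0, -1.0]]
contact_force: [1.2, -0.5, 1.5]
grip_width: 0.0854
grip_force: 0.0
```

Emit:
arm_command([
  {"dx":31,"dy":-33,"dz":2,"yaw":0,"hand":1},
  {"dx":62,"dy":-66,"dz":4,"yaw":0,"hand":1},
  {"dx":93,"dy":-99,"dz":6,"yaw":0,"hand":1},
  {"dx":124,"dy":-132,"dz":8,"yaw":0,"hand":1},
  {"dx":155,"dy":-165,"dz":10,"yaw":0,"hand":1},
])

```text
t: 1.15
eef_pos: [0.388, -0.2533, 0.2113]
tcp_rot: [[0.967, 0.254, 0.0], [0.254, -0.967, -0.0], [0.0, 0.0, -1.0]]
contact_force: [-0.1, -0.8, 0.5]
grip_width: 0.0857
grip_force: 0.0
```

Emit:
arm_command([
  {"dx":31,"dy":-33,"dz":2,"yaw":6,"hand":1},
  {"dx":62,"dy":-66,"dz":4,"yaw":12,"hand":1},
  {"dx":93,"dy":-99,"dz":6,"yaw":18,"hand":1},
  {"dx":124,"dy":-132,"dz":8,"yaw":24,"hand":1},
  {"dx":135,"dy":-142,"dz":10,"yaw":25.7,"hand":1},
])

```text
t: 1.65
eef_pos: [0.4839, -0.0782, 0.2012]
tcp_rot: [[0.982, -0.189, 0.001], [-0.189, -0.982, 0.002], [0.001, -0.002, -1.0]]
contact_force: [0.4, -0.7, 0.3]
grip_width: 0.0853
grip_force: 0.0
```

Emit:
arm_command([
  {"dx":0,"dy":0,"dz":0,"yaw":0,"hand":1},
  {"dx":0,"dy":0,"dz":0,"yaw":0,"hand":1},
  {"dx":0,"dy":0,"dz":0,"yaw":0,"hand":1},
])

```text
t: 1.95
eef_pos: [0.4812, -0.0848, 0.2013]
tcp_rot: [[0.981, -0.192, -0.0], [-0.192, -0.981, -0.001], [-0.0, 0.001, -1.0]]
contact_force: [-0.3, -0.2, 0.2]
grip_width: 0.0853
grip_force: 0.0
```

Run:
```python
from h import *
s=read_state();im=grab_frame("wrist");cv2.imwrite("pics/w2.png",im[:,:,::-1]);print(s["eef_pos"],s["tcp_rot"][:,0],abs(s["qd"]).max(),s["contact_force"])
import pickle;pickle.dump(s,open("s1.pkl","wb"))
```

```text
[ 0.48124497 -0.08476971  0.2013161 ] [ 9.81413695e-01 -1.91903646e-01 -3.87995063e-04] 0.509916479022405 [-0.26015807 -0.22596679  0.24145447]
```

View pics/w2.png

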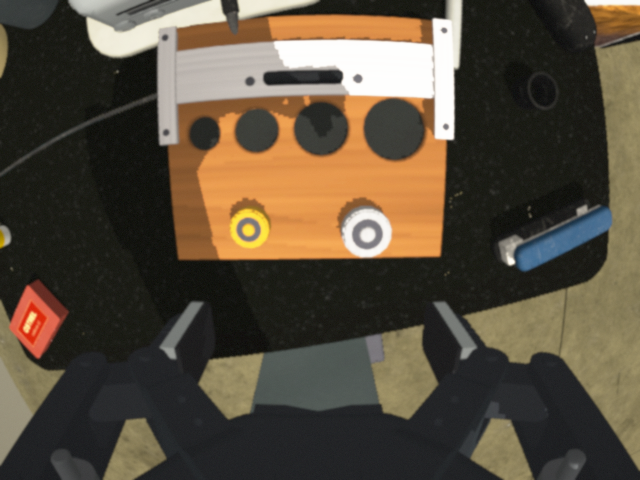

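The wrist view shows hole centres at about (205,133), (257,130), (321,129) and (395,129), the brass die top at (249,229), the steel die top at (367,234) and the handle at (303,78). I'll refine these.

```bash
python3 - <<'E'
from h import *
import pickle
from scipy.optimize import least_squares
s=pickle.load(open("s1.pkl","rb"));im=cv2.imread("pics/w2.png");g=im.max(axis=2)
hc=[]
for u,v,r in[(205,133,22),(257,130,28),(321,129,32),(395,129,36)]:
    m=np.zeros_like(g);cv2.circle(m,(u,v),r,255,-1)
    b=((g<90)&(m>0)).astype(np.uint8);b=cv2.morphologyEx(b,cv2.MORPH_OPEN,np.ones((5,5)))
    c=max(cv2.findContours(b,0,1)[0],key=cv2.contourArea);e=cv2.fitEllipse(cv2.convexHull(c))
    p=wrist_px(*e[0],.034,s);hc.append(p);print(np.round(e[0],1),np.round(e[1],1),p.round(4))
loc=np.array([[7,87],[7,41],[7,-13],[7,-75]])/1000
def f(q):
    c,n=np.cos(q[2]),np.sin(q[2]);return (loc@np.array([[c,n],[-n,c]])+q[:2]-np.array(hc)[:,:2]).ravel()
o=least_squares(f,[.55,-.1,-.19],loss='soft_l1',f_scale=.001);print("tray",o.x,np.degrees(o.x[2]),(o.fun*1000).round(1))
c,n=np.cos(o.x[2]),np.sin(o.x[2]);R=np.array([[c,-n],[n,c]])
np.save("tray.npy",o.x)
def show(nm,p): print(nm,p.round(4),"tray",((p[:2]-o.x[:2])@R*1000).round(1),"rel",rel(p,s))
hsv=cv2.cvtColor(im,cv2.COLOR_BGR2HSV)
for nm,u,v,r in[("small",249,229,30),("large",367,234,36)]:
    m=np.zeros_like(g);cv2.circle(m,(u,v),r,255,-1)
    b=(hsv[...,0]>20)&(hsv[...,1]>120)&(g>100) if nm=="small" else (hsv[...,1]<60)&(g>80)
    b=(b&(m>0)).astype(np.uint8)
    cs=max(cv2.findContours(b,0,1)[0],key=cv2.contourArea);e=cv2.fitEllipse(cv2.convexHull(cs));print(np.round(e[0],1),np.round(e[1],1))
    show(nm+" outline",wrist_px(*e[0],.047,s))
show("small ring",wrist_px(249,229.5,.052,s));show("large ring",wrist_px(367.5,234.5,.052,s))
show("handle top",wrist_px(303,77,.067,s))
for i in(1,2): show("hole",np.append(loc[i]@R.T+o.x[:2],.034))
E
python3 -c "
import cv2;cv2.imwrite('pics/c.png',cv2.resize(cv2.imread('pics/w2.png')[50:270,200:420],(660,600)[::1] and (600,600),interpolation=2))"
```

```text
[203.8 132.9] [30.2 33.5] [ 0.5771 -0.0036  0.034 ]
[256.5 129.9] [41.1 42.7] [ 0.5687 -0.0487  0.034 ]
[320.8 127.7] [52.4 53.1] [ 0.5595 -0.1012  0.034 ]
[394.1 128.8] [59.1 60.7] [ 0.5482 -0.1613  0.034 ]
tray [ 0.55470004 -0.08732436 -0.18054031] -10.344197666899616 [ 0.1  0.6  0.2  0.4 -0.2 -0.2 -0.1 -1.1]
[249.3 228. ] [38.8 39.5]
small outline [ 0.4905 -0.027   0.047 ] tray [-74.   47.8] rel [ -1.9 -58.6 154.3]
[365.7 231.4] [49.3 51.6]
large outline [ 0.469  -0.1216  0.047 ] tray [-78.1 -49.1] rel [ -4.9  38.4 154.3]
small ring [ 0.4904 -0.0276  0.052 ] tray [-74.   47.2] rel [ -2.  -57.9 149.3]
large ring [ 0.4675 -0.1222  0.052 ] tray [-79.5 -50. ] rel [ -6.2  39.3 149.3]
handle top [ 0.5988 -0.0953  0.067 ] tray [44.9  0.1] rel [117.5 -12.3 134.3]
hole [ 0.5689 -0.0482  0.034 ] tray [ 7. 41.] rel [ 79.1 -52.8 167.3]
hole [ 0.5593 -0.1014  0.034 ] tray [  7. -13.] rel [ 79.8   1.2 167.3]
```

View pics/c.png

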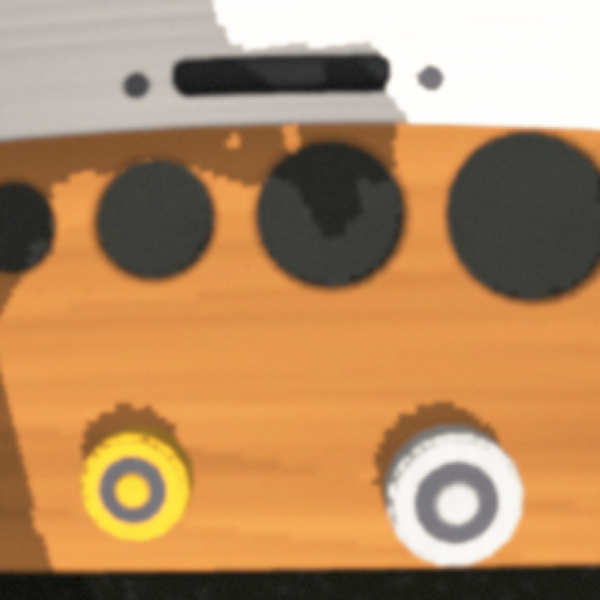

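The crop confirms the ring centres at (248.4,229.7) for brass and (367.6,234.1) for steel, and the handle centre at (303,77.5). Now I'll descend over the brass die.

Emit:
arm_command([
  {"dx":-1,"dy":-29,"dz":30,"yaw":0,"hand":1},
  {"dx":-2,"dy":-58,"dz":60,"yaw":0,"hand":1},
  {"dx":-2,"dy":-58,"dz":100,"yaw":0,"hand":1},
  {"dx":-2,"dy":-58,"dz":130,"yaw":0,"hand":1},
  {"dx":-2,"dy":-58,"dz":150,"yaw":0,"hand":1},
])

```text
t: 2.5
eef_pos: [0.49, -0.0271, 0.0496]
tcp_rot: [[0.981, -0.192, -0.002], [-0.192, -0.981, -0.0], [-0.002, 0.001, -1.0]]
contact_force: [0.4, -0.3, 1.3]
grip_width: 0.0856
grip_force: 0.0
```

Emit:
arm_command([
  {"dx":0,"dy":0,"dz":4,"yaw":0,"hand":1},
  {"dx":0,"dy":0,"dz":9,"yaw":0,"hand":1},
  {"dx":0,"dy":0,"dz":9,"yaw":0,"hand":1},
])

```text
t: 2.8
eef_pos: [0.4914, -0.0265, 0.0428]
tcp_rot: [[0.982, -0.191, 0.001], [-0.191, -0.982, -0.0], [0.001, -0.0, -1.0]]
contact_force: [-0.4, 0.1, 0.1]
grip_width: 0.0852
grip_force: 0.0
```

Emit:
arm_command([
  {"dx":0,"dy":0,"dz":0,"yaw":0,"hand":0.5},
  {"dx":0,"dy":0,"dz":0,"yaw":0,"hand":0.45},
  {"dx":0,"dy":0,"dz":0,"yaw":0,"hand":0.35},
  {"dx":0,"dy":0,"dz":0,"yaw":0,"hand":0.3},
  {"dx":0,"dy":0,"dz":0,"yaw":0,"hand":0.3},
], newtons=20)

```text
t: 3.3
eef_pos: [0.4913, -0.026, 0.0429]
tcp_rot: [[0.982, -0.191, 0.001], [-0.191, -0.982, -0.0], [0.001, -0.0, -1.0]]
contact_force: [-0.3, -1.1, 6.6]
grip_width: 0.0325
grip_force: 19.2
```

Emit:
arm_command([
  {"dx":10,"dy":1,"dz":0,"yaw":0,"hand":0.3},
  {"dx":22,"dy":2,"dz":0,"yaw":0,"hand":0.3},
  {"dx":34,"dy":3,"dz":0,"yaw":0,"hand":0.3},
  {"dx":46,"dy":4,"dz":0,"yaw":0,"hand":0.3},
  {"dx":55,"dy":6,"dz":0,"yaw":0,"hand":0.3},
])

```text
t: 3.8
eef_pos: [0.5427, -0.0417, 0.0429]
tcp_rot: [[0.982, -0.19, -0.003], [-0.19, -0.982, 0.001], [-0.003, -0.0, -1.0]]
contact_force: [-8.5, 3.0, 14.0]
grip_width: 0.0325
grip_force: 19.8
```

Emit:
arm_command([
  {"dx":0,"dy":0,"dz":0,"yaw":0,"hand":0.3},
  {"dx":0,"dy":0,"dz":0,"yaw":0,"hand":0.3},
])

```text
t: 4.0
eef_pos: [0.5442, -0.0424, 0.0429]
tcp_rot: [[0.982, -0.191, 0.001], [-0.191, -0.982, 0.0], [0.001, -0.0, -1.0]]
contact_force: [-1.4, 0.3, 5.9]
grip_width: 0.0326
grip_force: 19.3
```

Run:
```python
from h import *
import pickle
s=read_state();im=grab_frame("wrist")[:,:,::-1].copy();pickle.dump((s,im),open("s2.pkl","wb"))
q=np.load("tray.npy");c,n=np.cos(q[2]),np.sin(q[2]);R=np.array([[c,-n],[n,c]])
for k,(x,y) in enumerate([(7,41),(7,-13)]):
    P=np.append(R@np.array([x,y])/1000+q[:2],.034);print(P.round(4),rel(P,s),wproj(P,s))
print(s["eef_pos"],s["contact_force"],s["grip_width"],wproj(np.append(s["eef_pos"][:2],.052),s))
cv2.imwrite("pics/w3.png",cv2.resize(im[150:400,170:470],(720,600),interpolation=2))
```

```text
[ 0.5689 -0.0482  0.034 ] [25.4  1.1  8.9] [323.58611934 248.08793804]
[ 0.5593 -0.1014  0.034 ] [26.  55.1  8.9] [444.69922454 246.62156033]
[ 0.544204   -0.04235103  0.04291569] [-1.38604227  0.25119229  5.87614877] 0.032640880481210645 [321.22350564 320.74444716]
```

View pics/w3.png

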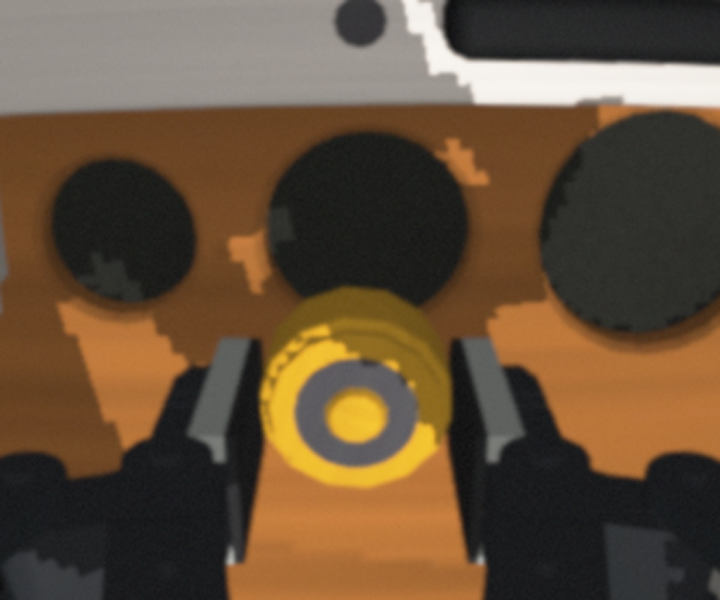

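The brass die's ring is at (318.8,321.7) between the pads. The 34 hole spans columns 282–365 with its top edge at row 204.6, and hole 26's centre is at (221.5,245.8).

Run:
```python
from h import *
import pickle
s,im=pickle.load(open("s2.pkl","rb"))
q=np.load("tray.npy");c,n=np.cos(q[2]),np.sin(q[2]);R=np.array([[c,-n],[n,c]])
die=wrist_px(318.8,321.7,.052,s);print("die",die,rel(die,s))
for nm,u,v in[("h26",221.5,245.8),("h34 top",323.7,204.6),("h34 L",282.3,243),("h34 R",365,243),("h42 L",395,246)]:
    p=wrist_px(u,v,.034,s);print(nm,((p[:2]-q[:2])@R*1000).round(1),rel(p,s)-rel(die,s))
```

```text
die [ 0.54395518 -0.04129908  0.052     ] [-0.4 -1.  -9.1]
h26 [ 8.5 85.6] [ 26.8 -42.5  18. ]
h34 top [25.9 40.8] [44.7  2.  18. ]
h34 L [ 9.5 58.6] [ 28.1 -15.6  18. ]
h34 R [ 9.1 23.2] [28.1 19.8 18. ]
h42 L [ 7.6 10. ] [26.7 33.1 18. ]
```

Emit:
arm_command([
  {"dx":7,"dy":1,"dz":0,"yaw":0,"hand":0.3},
  {"dx":14,"dy":1.8,"dz":0,"yaw":0,"hand":0.3},
  {"dx":21,"dy":1.8,"dz":0,"yaw":0,"hand":0.3},
  {"dx":26,"dy":1.8,"dz":0,"yaw":0,"hand":0.3},
  {"dx":26,"dy":1.8,"dz":0,"yaw":0,"hand":0.3},
])

```text
t: 4.55
eef_pos: [0.5699, -0.0492, 0.0422]
tcp_rot: [[0.982, -0.191, 0.001], [-0.191, -0.982, -0.0], [0.001, -0.0, -1.0]]
contact_force: [-0.6, -0.0, -1.1]
grip_width: 0.0323
grip_force: 20.0
```

Emit:
arm_command([
  {"dx":0,"dy":0,"dz":0,"yaw":0,"hand":0.3},
  {"dx":0,"dy":0,"dz":0,"yaw":0,"hand":0.3},
  {"dx":0,"dy":0,"dz":0,"yaw":0,"hand":0.45},
  {"dx":0,"dy":0,"dz":0,"yaw":0,"hand":0.5},
  {"dx":0,"dy":0,"dz":0,"yaw":0,"hand":0.55},
])

```text
t: 5.05
eef_pos: [0.5691, -0.0491, 0.0424]
tcp_rot: [[0.982, -0.191, 0.0], [-0.191, -0.982, -0.0], [0.0, -0.0, -1.0]]
contact_force: [0.4, 1.0, 1.0]
grip_width: 0.0469
grip_force: 0.0
```

Emit:
arm_command([
  {"dx":0,"dy":0,"dz":-3,"yaw":0,"hand":0.7},
  {"dx":0,"dy":0,"dz":-20,"yaw":0,"hand":0.8},
  {"dx":-20,"dy":0,"dz":-50,"yaw":0,"hand":1},
  {"dx":-40,"dy":30,"dz":-80,"yaw":0,"hand":1},
  {"dx":-60,"dy":60,"dz":-90,"yaw":0,"hand":1},
])

```text
t: 5.55
eef_pos: [0.4994, -0.0965, 0.1349]
tcp_rot: [[0.982, -0.188, 0.004], [-0.188, -0.982, -0.0], [0.004, -0.0, -1.0]]
contact_force: [0.7, -0.5, -0.2]
grip_width: 0.0854
grip_force: 0.0
```

Emit:
arm_command([
  {"dx":-25,"dy":30,"dz":0,"yaw":0,"hand":1},
  {"dx":-25,"dy":30,"dz":0,"yaw":0,"hand":1},
  {"dx":-25,"dy":30,"dz":0,"yaw":0,"hand":1},
])

```text
t: 5.85
eef_pos: [0.4682, -0.1219, 0.1328]
tcp_rot: [[0.981, -0.192, 0.001], [-0.192, -0.981, -0.0], [0.001, 0.0, -1.0]]
contact_force: [0.9, -0.4, 0.7]
grip_width: 0.0853
grip_force: 0.0
```

Run:
```python
from h import *
import pickle
s=read_state();im=grab_frame("wrist")[:,:,::-1].copy();pickle.dump((s,im),open("s3.pkl","wb"))
q=np.load("tray.npy");c,n=np.cos(q[2]),np.sin(q[2]);R=np.array([[c,-n],[n,c]])
print(s["eef_pos"],s["contact_force"],"large",rel([.4675,-.1222,.034],s))
for x,y,z in[(7,41,.045),(7,41,.052),(7,-13,.034)]: print(wproj(np.append(R@np.array([x,y])/1000+q[:2],z),s))
print("large px",wproj([.4675,-.1222,.052],s))
cv2.imwrite("pics/w4.png",cv2.resize(im[40:400,100:540],(733,600),interpolation=2))
```

```text
[ 0.46823105 -0.12188594  0.13284568] [ 0.9257753  -0.36679348  0.71145683] large [-0.7  0.4 98.8]
[177.07829821 123.07074036]
[173.08188061 122.81830242]
[261.62952532 117.92813668]
large px [320.73533923 254.06815349]
```

View pics/w4.png

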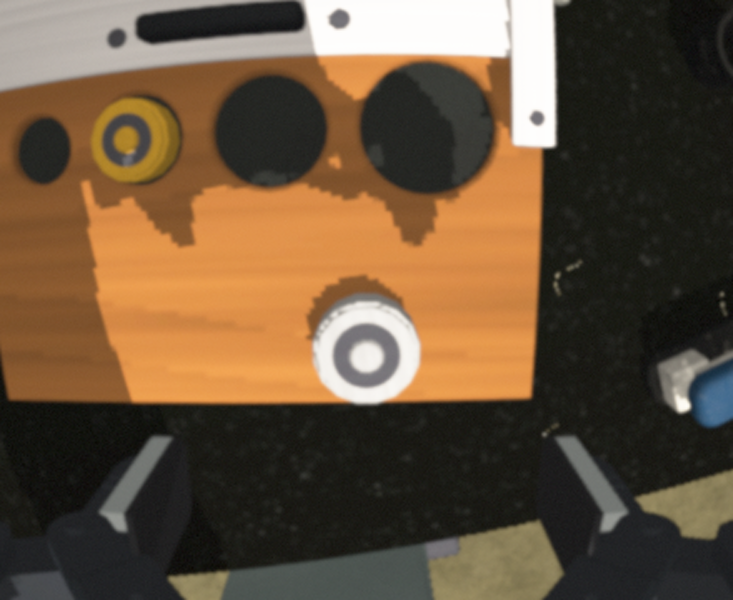

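The brass ring is at (176,124), which matches the projection for fully home (177,123). The steel ring is at (320,254), as predicted. Next I'll grip the steel die high, so the fingertips clear the brass die's rim.

Emit:
arm_command([
  {"dx":-1,"dy":0,"dz":30,"yaw":0,"hand":1},
  {"dx":-1,"dy":0,"dz":60,"yaw":0,"hand":1},
  {"dx":-1,"dy":0,"dz":80,"yaw":0,"hand":1},
  {"dx":-1,"dy":0,"dz":87,"yaw":0,"hand":1},
  {"dx":-1,"dy":0,"dz":87,"yaw":0,"hand":1},
])

```text
t: 6.4
eef_pos: [0.4677, -0.1202, 0.0445]
tcp_rot: [[0.982, -0.189, -0.002], [-0.189, -0.982, 0.001], [-0.002, -0.0, -1.0]]
contact_force: [0.4, -0.0, 0.4]
grip_width: 0.0853
grip_force: 0.0
```

Emit:
arm_command([
  {"dx":0,"dy":0,"dz":0,"yaw":0,"hand":0.6},
  {"dx":0,"dy":0,"dz":0,"yaw":0,"hand":0.5},
  {"dx":0,"dy":0,"dz":0,"yaw":0,"hand":0.42},
  {"dx":0,"dy":0,"dz":0,"yaw":0,"hand":0.38},
  {"dx":0,"dy":0,"dz":0,"yaw":0,"hand":0.38},
], newtons=20)

```text
t: 6.9
eef_pos: [0.4681, -0.1212, 0.0463]
tcp_rot: [[0.982, -0.191, 0.002], [-0.191, -0.982, -0.0], [0.002, -0.0, -1.0]]
contact_force: [-1.5, -0.1, 7.7]
grip_width: 0.04
grip_force: 19.2
```

Emit:
arm_command([
  {"dx":10,"dy":-7,"dz":0,"yaw":0,"hand":0.38},
  {"dx":22,"dy":-15,"dz":0,"yaw":0,"hand":0.38},
  {"dx":35,"dy":-24,"dz":0,"yaw":0,"hand":0.38},
  {"dx":48,"dy":-32,"dz":0,"yaw":0,"hand":0.38},
  {"dx":58,"dy":-37,"dz":0,"yaw":0,"hand":0.38},
])

```text
t: 7.4
eef_pos: [0.5304, -0.0963, 0.0462]
tcp_rot: [[0.982, -0.191, -0.002], [-0.191, -0.982, -0.001], [-0.002, 0.001, -1.0]]
contact_force: [-9.9, -2.6, 15.4]
grip_width: 0.0399
grip_force: 20.2
```

Emit:
arm_command([
  {"dx":0,"dy":0,"dz":0,"yaw":0,"hand":0.38},
  {"dx":0,"dy":0,"dz":0,"yaw":0,"hand":0.38},
])

```text
t: 7.6
eef_pos: [0.5321, -0.0957, 0.0463]
tcp_rot: [[0.982, -0.191, 0.001], [-0.191, -0.982, -0.0], [0.001, -0.0, -1.0]]
contact_force: [-0.7, 0.9, 6.9]
grip_width: 0.0398
grip_force: 19.3
```

Run:
```python
from h import *
import pickle
s=read_state();im=grab_frame("wrist")[:,:,::-1].copy();pickle.dump((s,im),open("s4.pkl","wb"))
q=np.load("tray.npy");c,n=np.cos(q[2]),np.sin(q[2]);R=np.array([[c,-n],[n,c]])
P=np.append(R@np.array([7,-13])/1000+q[:2],.034);print(P.round(4),rel(P,s),wproj(P,s))
print(s["eef_pos"],s["contact_force"],s["grip_width"],wproj(np.append(s["eef_pos"][:2],.052),s))
cv2.imwrite("pics/w5.png",cv2.resize(im[150:400,170:470],(720,600),interpolation=2))
```

```text
[ 0.5593 -0.1014  0.034 ] [27.7  0.4 12.4] [321.88093612 240.69771803]
[ 0.53210156 -0.09572448  0.04634648] [-0.66411263  0.9203373   6.86788844] 0.03977216833518021 [321.15816033 316.845335  ]
```

View pics/w5.png

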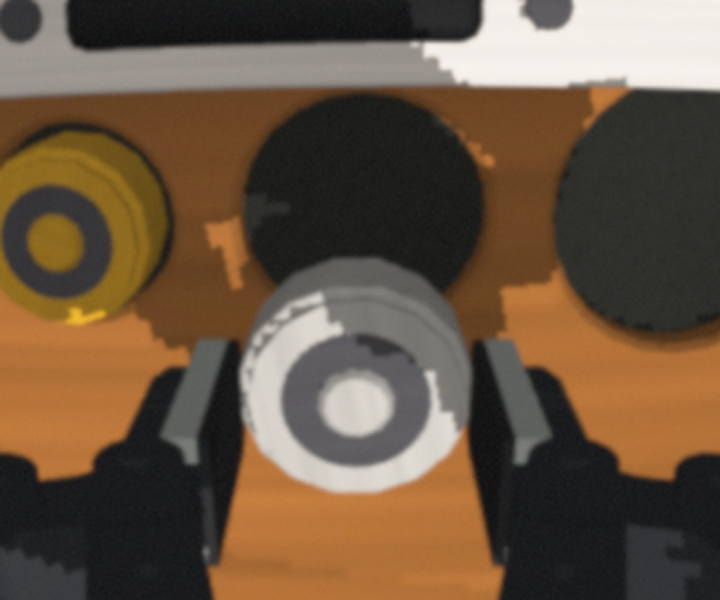

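The steel ring is at (318.3,316.7), and the 42 hole spans columns 272–371 with its centre at (321.7,~241). The shift left is about 27.5 mm in x and 1 mm in y.

Emit:
arm_command([
  {"dx":7,"dy":0.5,"dz":0,"yaw":0,"hand":0.38},
  {"dx":14,"dy":1,"dz":0,"yaw":0,"hand":0.38},
  {"dx":21,"dy":1,"dz":0,"yaw":0,"hand":0.38},
  {"dx":27.5,"dy":1,"dz":0,"yaw":0,"hand":0.38},
  {"dx":27.5,"dy":1,"dz":0,"yaw":0,"hand":0.38},
])

```text
t: 8.15
eef_pos: [0.5595, -0.1022, 0.0453]
tcp_rot: [[0.982, -0.191, 0.001], [-0.191, -0.982, -0.0], [0.001, -0.0, -1.0]]
contact_force: [-0.2, 0.1, -3.4]
grip_width: 0.04
grip_force: 20.4
```

Emit:
arm_command([
  {"dx":0,"dy":0,"dz":0,"yaw":0,"hand":0.38},
  {"dx":0,"dy":0,"dz":0,"yaw":0,"hand":0.38},
  {"dx":0,"dy":0,"dz":0,"yaw":0,"hand":0.52},
  {"dx":0,"dy":0,"dz":0,"yaw":0,"hand":0.56},
  {"dx":0,"dy":0,"dz":0,"yaw":0,"hand":0.58},
])

```text
t: 8.65
eef_pos: [0.5583, -0.102, 0.0454]
tcp_rot: [[0.982, -0.191, 0.0], [-0.191, -0.982, 0.0], [0.0, -0.0, -1.0]]
contact_force: [0.0, 0.1, 0.7]
grip_width: 0.0495
grip_force: 0.0
```

Emit:
arm_command([
  {"dx":0,"dy":0,"dz":-3,"yaw":0,"hand":0.6},
  {"dx":0,"dy":0,"dz":-20,"yaw":0,"hand":0.6},
  {"dx":-20,"dy":0,"dz":-50,"yaw":0,"hand":0.5},
  {"dx":-50,"dy":0,"dz":-80,"yaw":0,"hand":0.3},
  {"dx":-60,"dy":0,"dz":-90,"yaw":0,"hand":0},
])

```text
t: 9.15
eef_pos: [0.4979, -0.0904, 0.1377]
tcp_rot: [[0.982, -0.191, 0.001], [-0.191, -0.982, -0.0], [0.001, -0.0, -1.0]]
contact_force: [0.6, -0.2, -0.2]
grip_width: 0.0143
grip_force: 0.0
```

Emit:
arm_command([
  {"dx":0,"dy":0,"dz":0,"yaw":0,"hand":0},
  {"dx":0,"dy":0,"dz":0,"yaw":0,"hand":0},
  {"dx":0,"dy":0,"dz":0,"yaw":0,"hand":0},
])

```text
t: 9.45
eef_pos: [0.5, -0.0906, 0.1344]
tcp_rot: [[0.982, -0.19, -0.001], [-0.19, -0.982, 0.0], [-0.001, -0.0, -1.0]]
contact_force: [0.2, 0.1, -0.4]
grip_width: 0.0001
grip_force: 0.0
```

Run:
```python
from h import *
import pickle
s=read_state();im=grab_frame("wrist")[:,:,::-1].copy();pickle.dump((s,im),open("s5.pkl","wb"))
q=np.load("tray.npy");c,n=np.cos(q[2]),np.sin(q[2]);R=np.array([[c,-n],[n,c]])
W=lambda x,y,z:np.append(R@np.array([x,y])/1000+q[:2],z)
print(s["eef_pos"],s["contact_force"])
for z in(.045,.052): print(wproj(W(7,41,z),s),wproj(W(7,-13,z),s))
print("handle",wproj(W(45,0,.067),s),rel(W(45,0,.059),s))
cv2.imwrite("pics/w6.png",cv2.resize(im[20:380,100:540],(733,600),interpolation=2))
```

```text
[ 0.50004889 -0.09061628  0.1343833 ] [ 0.15355044  0.08814494 -0.419882  ]
[233.4541269  158.62461838] [318.95045977 156.23113659]
[230.94402564 159.33387074] [318.98295147 156.83423362]
handle [294.9375669   91.84515907] [ 98.1 -14.1  75.3]
```

View pics/w6.png

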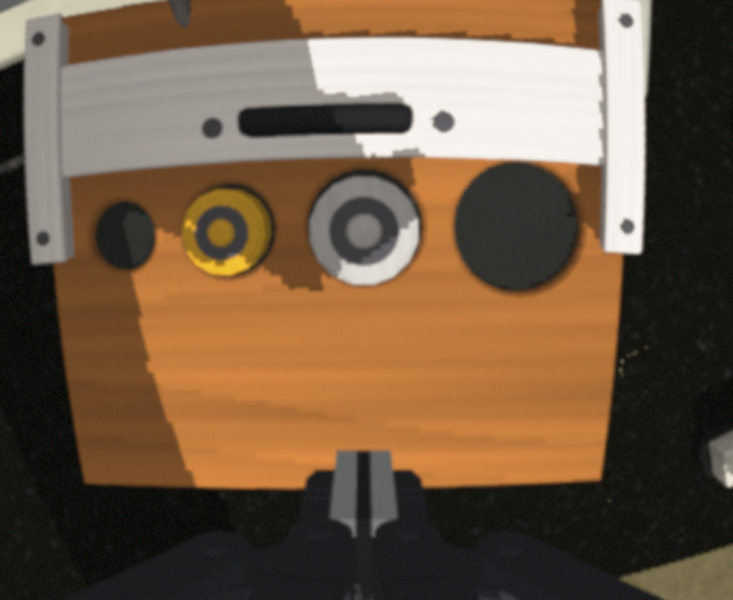

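Both dies sit flush and concentric in their holes: brass ring at (219,232) in the crop, steel ring at (363,230), both matching the projections for fully home. Before reaching behind the bar I'll check clearance to the printer and monitor.

Run:
```python
from h import *
def tri(a,b):
    Ps=[]
    for n in("top","scene"):
        c=camera_params(n);K=np.array([[c["fx"],0,c["cx"]],[0,c["fy"],c["cy"]],[0,0,1]]);Ps.append(K@np.c_[c["R"],c["t"]])
    X=cv2.triangulatePoints(Ps[0],Ps[1],np.float64(a),np.float64(b)).ravel();return (X[:3]/X[3]).round(3)
print("lcd",tri((326,148),(386,190)));print("monitor low corners",tri((231,86),(331,104)),tri((430,77),(531,124)))
print("button red",tri((327,161),(378,198)))
for z in(.04,.07,.1): print("printer front edge z",z,top_px(326,182,z).round(3),"cable",top_px(335,195,z).round(3))
```

```text
lcd [ 0.789 -0.025  0.103]
monitor low corners [0.902 0.2   0.246] [ 0.914 -0.271  0.265]
button red [ 0.755 -0.026  0.095]
printer front edge z 0.04 [ 0.712 -0.025  0.04 ] cable [ 0.676 -0.049  0.04 ]
printer front edge z 0.07 [ 0.705 -0.025  0.07 ] cable [ 0.67  -0.049  0.07 ]
printer front edge z 0.1 [ 0.699 -0.025  0.1  ] cable [ 0.665 -0.048  0.1  ]
```

Emit:
arm_command([
  {"dx":35,"dy":-5,"dz":0,"yaw":0,"hand":0},
  {"dx":75,"dy":-10,"dz":0,"yaw":0,"hand":0},
  {"dx":110,"dy":-14,"dz":0,"yaw":0,"hand":0},
  {"dx":124,"dy":-14,"dz":0,"yaw":0,"hand":0},
  {"dx":124,"dy":-14,"dz":0,"yaw":0,"hand":0},
])

```text
t: 10.0
eef_pos: [0.6256, -0.1006, 0.1334]
tcp_rot: [[0.982, -0.191, -0.001], [-0.191, -0.982, 0.0], [-0.001, -0.0, -1.0]]
contact_force: [-0.3, 0.3, -0.6]
grip_width: 0.0001
grip_force: 0.0
```

Emit:
arm_command([
  {"dx":0,"dy":0,"dz":25,"yaw":0,"hand":0},
  {"dx":0,"dy":0,"dz":50,"yaw":0,"hand":0},
  {"dx":0,"dy":0,"dz":68,"yaw":0,"hand":0},
  {"dx":0,"dy":0,"dz":77,"yaw":0,"hand":0},
  {"dx":0,"dy":0,"dz":77,"yaw":0,"hand":0},
])

```text
t: 10.5
eef_pos: [0.6225, -0.1003, 0.0568]
tcp_rot: [[0.982, -0.191, -0.003], [-0.191, -0.982, 0.0], [-0.003, 0.0, -1.0]]
contact_force: [-1.0, 0.5, 0.0]
grip_width: -0.0001
grip_force: 0.0
```

Emit:
arm_command([
  {"dx":-3,"dy":0,"dz":0,"yaw":0,"hand":0},
  {"dx":-6,"dy":0,"dz":0,"yaw":0,"hand":0},
  {"dx":-9,"dy":0,"dz":0,"yaw":0,"hand":0},
  {"dx":-12,"dy":0,"dz":0,"yaw":0,"hand":0},
  {"dx":-15,"dy":0,"dz":0,"yaw":0,"hand":0},
])

```text
t: 11.0
eef_pos: [0.6095, -0.0977, 0.059]
tcp_rot: [[0.982, -0.191, 0.002], [-0.191, -0.982, -0.0], [0.002, -0.0, -1.0]]
contact_force: [2.1, -0.2, 0.4]
grip_width: 0.0005
grip_force: 0.8
```

Emit:
arm_command([
  {"dx":-4,"dy":0,"dz":0,"yaw":0,"hand":0},
  {"dx":-8,"dy":0,"dz":0,"yaw":0,"hand":0},
  {"dx":-12,"dy":0,"dz":0,"yaw":0,"hand":0},
  {"dx":-16,"dy":0,"dz":0,"yaw":0,"hand":0},
  {"dx":-20,"dy":0,"dz":0,"yaw":0,"hand":0},
])

```text
t: 11.5
eef_pos: [0.5891, -0.0938, 0.0583]
tcp_rot: [[0.982, -0.191, 0.0], [-0.191, -0.982, -0.0], [0.0, 0.0, -1.0]]
contact_force: [1.2, -1.3, 0.5]
grip_width: -0.0007
grip_force: 0.8
```

Emit:
arm_command([
  {"dx":-3,"dy":0,"dz":0,"yaw":0,"hand":0},
  {"dx":-6,"dy":0,"dz":0,"yaw":0,"hand":0},
  {"dx":-9,"dy":0,"dz":0,"yaw":0,"hand":0},
  {"dx":-12,"dy":0,"dz":0,"yaw":0,"hand":0},
  {"dx":-15,"dy":0,"dz":0,"yaw":0,"hand":0},
])

```text
t: 12.0
eef_pos: [0.5764, -0.0914, 0.0586]
tcp_rot: [[0.982, -0.191, 0.004], [-0.191, -0.982, -0.001], [0.004, -0.0, -1.0]]
contact_force: [13.3, -4.1, -9.6]
grip_width: 0.0001
grip_force: 6.8
```

Emit:
arm_command([
  {"dx":6,"dy":0,"dz":0,"yaw":0,"hand":0},
  {"dx":12,"dy":0,"dz":0,"yaw":0,"hand":0},
  {"dx":12,"dy":0,"dz":0,"yaw":0,"hand":0},
])

```text
t: 12.3
eef_pos: [0.587, -0.0931, 0.0581]
tcp_rot: [[0.982, -0.191, -0.0], [-0.191, -0.982, 0.0], [-0.0, -0.0, -1.0]]
contact_force: [0.5, 0.1, 1.2]
grip_width: -0.0
grip_force: 0.0
```

Run:
```python
from h import *
import pickle
s=read_state();im=grab_frame("scene")[:,:,::-1].copy();q=np.load("tray.npy");c,n=np.cos(q[2]),np.sin(q[2]);R=np.array([[c,-n],[n,c]])
print(s["eef_pos"],s["contact_force"],((s["eef_pos"][:2]-q[:2])@R*1000).round(1))
C=camera_params("scene");
def pr(x,y,z):
    X=np.array(C["R"])@np.append(R@np.array([x,y])/1000+q[:2],z)+C["t"];return (X[:2]/X[2]*C["fx"]+[C["cx"],C["cy"]]).round(1)
im0=cv2.imread("pics/scene0.png")
for k in(45,6,0): print(k,"handle ends top",pr(k,30,.067),pr(k,-30,.067),"plate front L,R",pr(k-13,100,.05),pr(k-13,-100,.05))
d=im[210:330,260:450];d0=im0[210:330,260:450]
cv2.imwrite("pics/sc2.png",cv2.resize(np.hstack([d0,d]),(800,252),interpolation=2))
```

```text
[ 0.58696074 -0.09308309  0.05810591] [0.45161599 0.08009802 1.19849889] [32.8  0.1]
45 handle ends top [359.9 239.5] [384.5 250.3] plate front L,R [328.8 237.4] [410.8 274.9]
6 handle ends top [346.5 245.9] [371.3 257.3] plate front L,R [315.3 243.5] [397.7 283. ]
0 handle ends top [344.4 247. ] [369.2 258.4] plate front L,R [313.1 244.5] [395.6 284.3]
```

View pics/sc2.png

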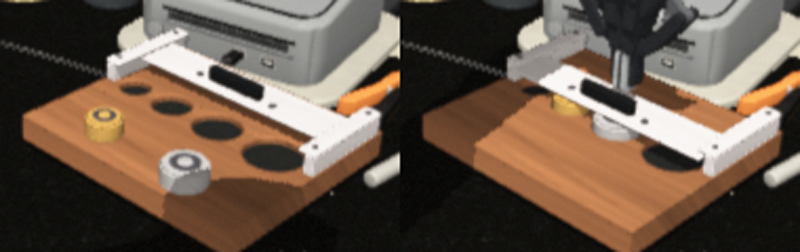

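The crop shows the plate now covering both dies, with the handle's left end moved from about (361,243) to (347,249). I'll measure the travel numerically from the wrist camera.

Emit:
arm_command([
  {"dx":0,"dy":0,"dz":-30,"yaw":0,"hand":0},
  {"dx":0,"dy":0,"dz":-60,"yaw":0,"hand":0},
  {"dx":-40,"dy":0,"dz":-85,"yaw":0,"hand":0},
  {"dx":-80,"dy":0,"dz":-110,"yaw":0,"hand":0},
  {"dx":-105,"dy":0,"dz":-140,"yaw":0,"hand":0},
])

```text
t: 12.85
eef_pos: [0.4797, -0.0727, 0.1983]
tcp_rot: [[0.982, -0.19, -0.004], [-0.19, -0.982, 0.0], [-0.004, 0.0, -1.0]]
contact_force: [1.4, -0.1, -0.3]
grip_width: -0.0
grip_force: 0.0
```

Emit:
arm_command([
  {"dx":0,"dy":0,"dz":0,"yaw":0,"hand":0},
  {"dx":0,"dy":0,"dz":0,"yaw":0,"hand":0},
  {"dx":0,"dy":0,"dz":0,"yaw":0,"hand":0},
])

```text
t: 13.15
eef_pos: [0.4837, -0.0732, 0.1977]
tcp_rot: [[0.982, -0.191, -0.001], [-0.191, -0.982, 0.0], [-0.001, 0.0, -1.0]]
contact_force: [0.4, -0.8, 0.4]
grip_width: -0.0002
grip_force: 0.0
```

```bash
cat > m.py <<'E'
from h import *
import pickle
q=np.load("tray.npy");c,n=np.cos(q[2]),np.sin(q[2]);R=np.array([[c,-n],[n,c]])
W=lambda x,y,z:np.append(R@np.array([x,y])/1000+q[:2],z)
def prof(im,s,y,z,xs,name):
    g=cv2.GaussianBlur(cv2.cvtColor(im,6),(3,3),0)
    uv=np.float32([wproj(W(x,y,z),s) for x in xs])
    v=cv2.remap(g,uv[:,:1].copy(),uv[:,1:].copy(),1).ravel().astype(int);print(name,list(zip(xs.tolist(),v.tolist())))
if __name__=="__main__":
    s=read_state();im=grab_frame("wrist")[:,:,::-1].copy();pickle.dump((s,im),open("s6.pkl","wb"));print(s["eef_pos"])
    s0=pickle.load(open("s1.pkl","rb"));im0=cv2.imread("pics/w2.png")
    for y in(-20,20):
        prof(im0,s0,y,.067,np.arange(34,56),f"before y{y}");prof(im,s,y,.067,np.arange(-12,16),f"after y{y}")
    for y in(-60,-85):
        prof(im0,s0,y,.0505,np.arange(22,84,2),f"plate before y{y}");prof(im,s,y,.0505,np.arange(-24,44,2),f"plate after y{y}")
E
python3 m.py
```

```text
[ 0.48369357 -0.07322721  0.19767008]
before y-20 [(34, 190), (35, 189), (36, 188), (37, 188), (38, 180), (39, 149), (40, 90), (41, 41), (42, 27), (43, 29), (44, 31), (45, 33), (46, 35), (47, 36), (48, 38), (49, 49), (50, 87), (51, 140), (52, 178), (53, 207), (54, 236), (55, 250)]
after y-20 [(-12, 175), (-11, 220), (-10, 242), (-9, 246), (-8, 247), (-7, 247), (-6, 249), (-5, 252), (-4, 254), (-3, 254), (-2, 254), (-1, 254), (0, 254), (1, 248), (2, 206), (3, 119), (4, 65), (5, 57), (6, 57), (7, 57), (8, 57), (9, 53), (10, 51), (11, 75), (12, 127), (13, 171), (14, 184), (15, 188)]
before y20 [(34, 193), (35, 193), (36, 193), (37, 194), (38, 188), (39, 155), (40, 95), (41, 42), (42, 28), (43, 29), (44, 31), (45, 32), (46, 34), (47, 36), (48, 37), (49, 52), (50, 95), (51, 149), (52, 180), (53, 189), (54, 189), (55, 187)]
after y20 [(-12, 167), (-11, 167), (-10, 166), (-9, 166), (-8, 167), (-7, 176), (-6, 207), (-5, 244), (-4, 253), (-3, 254), (-2, 254), (-1, 253), (0, 243), (1, 202), (2, 131), (3, 64), (4, 35), (5, 31), (6, 32), (7, 35), (8, 36), (9, 37), (10, 45), (11, 83), (12, 144), 
[... 826 characters left out ...]
, (28, 121), (30, 157), (32, 181), (34, 240), (36, 254), (38, 254), (40, 254), (42, 254), (44, 254), (46, 254), (48, 254), (50, 254), (52, 254), (54, 254), (56, 254), (58, 253), (60, 253), (62, 254), (64, 253), (66, 253), (68, 254), (70, 254), (72, 254), (74, 254), (76, 254), (78, 225), (80, 134), (82, 144)]
plate after y-85 [(-24, 163), (-22, 161), (-20, 160), (-18, 158), (-16, 139), (-14, 99), (-12, 65), (-10, 57), (-8, 72), (-6, 189), (-4, 253), (-2, 254), (0, 254), (2, 254), (4, 254), (6, 254), (8, 254), (10, 254), (12, 254), (14, 254), (16, 254), (18, 254), (20, 253), (22, 254), (24, 254), (26, 253), (28, 254), (30, 254), (32, 254), (34, 254), (36, 254), (38, 244), (40, 144), (42, 129)]
```

Run:
```python
from m import *
s,im=pickle.load(open("s5.pkl","rb"));g=cv2.cvtColor(im,6)
# rim silhouette of each die in shot 5, as seen in tray coords if rim at z=.045; dark gap ring gives the edge
for nm,y0,r in(("small",41,17),("large",-13,21)):
    out=[]
    for a in range(0,360,15):
        rr=np.arange(r-5,r+6,.25);uv=np.float32([wproj(W(7+k*np.cos(np.radians(a)),y0+k*np.sin(np.radians(a)),.045),s) for k in rr])
        v=cv2.remap(g,uv[:,:1].copy(),uv[:,1:].copy(),1).ravel().astype(float)
        d=np.gradient(v);i=d.argmin();out.append((rr[i],a,round(-d[i])))
    e=np.array([(o*np.cos(np.radians(a)),o*np.sin(np.radians(a))) for o,a,_ in out]);
    A=np.c_[2*e,np.ones(len(e))];k=np.linalg.lstsq(A,(e**2).sum(1),rcond=None)[0]
    print(nm,[(a,o,w) for o,a,w in out],"circle",k[:2].round(2),np.sqrt(k[2]+k[:2]@k[:2]).round(2))
```

```text
small [(0, np.float64(16.0), 10), (15, np.float64(16.25), 10), (30, np.float64(16.25), 8), (45, np.float64(16.0), 7), (60, np.float64(16.5), 6), (75, np.float64(15.5), 11), (90, np.float64(16.5), 5), (105, np.float64(14.5), 1), (120, np.float64(16.5), 9), (135, np.float64(16.75), 9), (150, np.float64(16.5), 12), (165, np.float64(16.5), 12), (180, np.float64(16.5), 16), (195, np.float64(16.75), 18), (210, np.float64(17.0), 16), (225, np.float64(17.5), 8), (240, np.float64(17.25), 6), (255, np.float64(18.0), 7), (270, np.float64(18.5), 6), (285, np.float64(18.5), 6), (300, np.float64(18.25), 7), (315, np.float64(18.0), 8), (330, np.float64(17.5), 8), (345, np.float64(16.5), 12)] circle [ 0.   -1.11] 16.86
large [(0, np.float64(19.25), 13), (15, np.float64(19.75), 12), (30, np.float64(20.25), 14), (45, np.float64(20.0), 12), (60, np.float64(20.25), 12), (75, np.float64(20.75), 12), (90, np.float64(20.75), 10), (105, np.float64(21.0), 9), (120, np.float64(21.5), 8), (135, np.float64(21.25), 6), (150, np.float64(21.25), 8), (165, np.float64(21.75), 14), (180, np.float64(21.75), 16), (195, np.float64(21.25), 17), (210, np.float64(21.25), 18), (225, np.float64(20.5), 16), (240, np.float64(20.5), 20), (255, np.float64(20.25), 20), (270, np.float64(19.75), 24), (285, np.float64(19.75), 12), (300, np.float64(19.75), 10), (315, np.float64(19.25), 14), (330, np.float64(19.25), 13), (345, np.float64(19.25), 13)] circle [-0.99  0.48] 20.44
```

Emit:
arm_command([
  {"dx":25,"dy":0,"dz":30,"yaw":0,"hand":0},
  {"dx":65,"dy":0,"dz":55,"yaw":0,"hand":0},
  {"dx":105,"dy":0,"dz":80,"yaw":0,"hand":0},
  {"dx":105,"dy":0,"dz":110,"yaw":0,"hand":0},
  {"dx":105,"dy":0,"dz":135,"yaw":0,"hand":0},
])

```text
t: 13.7
eef_pos: [0.5868, -0.0933, 0.0596]
tcp_rot: [[0.982, -0.191, -0.003], [-0.191, -0.982, 0.0], [-0.003, 0.0, -1.0]]
contact_force: [0.1, 0.6, 0.4]
grip_width: 0.0
grip_force: 0.0
```

Emit:
arm_command([
  {"dx":0,"dy":0,"dz":6,"yaw":0,"hand":0},
  {"dx":0,"dy":0,"dz":6,"yaw":0,"hand":0},
  {"dx":-4,"dy":0,"dz":6,"yaw":0,"hand":0},
  {"dx":-8,"dy":0,"dz":6,"yaw":0,"hand":0},
  {"dx":-10,"dy":0,"dz":6,"yaw":0,"hand":0},
])

```text
t: 14.2
eef_pos: [0.5767, -0.0913, 0.0585]
tcp_rot: [[0.982, -0.191, 0.002], [-0.191, -0.982, -0.0], [0.002, -0.0, -1.0]]
contact_force: [-0.4, -0.1, 0.5]
grip_width: -0.0001
grip_force: 0.3
```

Emit:
arm_command([
  {"dx":-1,"dy":0,"dz":0,"yaw":0,"hand":0},
  {"dx":-2,"dy":0,"dz":0,"yaw":0,"hand":0},
  {"dx":-3,"dy":0,"dz":0,"yaw":0,"hand":0},
  {"dx":-3,"dy":0,"dz":0,"yaw":0,"hand":0},
])

```text
t: 14.6
eef_pos: [0.5765, -0.0913, 0.0585]
tcp_rot: [[0.982, -0.191, 0.006], [-0.191, -0.982, -0.001], [0.006, -0.0, -1.0]]
contact_force: [7.5, -2.0, 2.7]
grip_width: -0.0001
grip_force: 3.6
```

The keeper is stopped hard at about 38–39 mm of its 45 mm, so a die rim is probably slightly proud. I'll push the keeper back and press both dies down.

Emit:
arm_command([
  {"dx":8,"dy":0,"dz":0,"yaw":0,"hand":0},
  {"dx":10,"dy":0,"dz":-25,"yaw":0,"hand":0},
  {"dx":5,"dy":0,"dz":-45,"yaw":0,"hand":0},
  {"dx":-20,"dy":0,"dz":-45,"yaw":0,"hand":0},
  {"dx":-38,"dy":0,"dz":-45,"yaw":0,"hand":0},
])

```text
t: 15.1
eef_pos: [0.5353, -0.0833, 0.1026]
tcp_rot: [[0.982, -0.191, -0.001], [-0.191, -0.982, 0.0], [-0.001, -0.0, -1.0]]
contact_force: [-0.8, 0.6, 0.1]
grip_width: -0.0001
grip_force: 0.0
```

Emit:
arm_command([
  {"dx":0,"dy":0,"dz":0,"yaw":0,"hand":0},
  {"dx":0,"dy":0,"dz":22,"yaw":0,"hand":0},
  {"dx":0,"dy":0,"dz":43,"yaw":0,"hand":0},
  {"dx":0,"dy":0,"dz":43,"yaw":0,"hand":0},
  {"dx":5,"dy":0,"dz":43,"yaw":0,"hand":0},
])

```text
t: 15.6
eef_pos: [0.541, -0.0844, 0.0592]
tcp_rot: [[0.982, -0.19, -0.002], [-0.19, -0.982, 0.0], [-0.002, 0.0, -1.0]]
contact_force: [-0.1, -0.4, 0.7]
grip_width: 0.0
grip_force: 0.0
```

Emit:
arm_command([
  {"dx":7,"dy":0,"dz":0,"yaw":0,"hand":0},
  {"dx":14,"dy":0,"dz":0,"yaw":0,"hand":0},
  {"dx":20,"dy":0,"dz":0,"yaw":0,"hand":0},
  {"dx":26,"dy":0,"dz":0,"yaw":0,"hand":0},
  {"dx":32,"dy":0,"dz":0,"yaw":0,"hand":0},
])

```text
t: 16.1
eef_pos: [0.5734, -0.0906, 0.0596]
tcp_rot: [[0.982, -0.19, 0.0], [-0.19, -0.982, 0.0], [0.0, -0.0, -1.0]]
contact_force: [-1.8, 0.8, 1.0]
grip_width: -0.0002
grip_force: 0.9
```

Emit:
arm_command([
  {"dx":3,"dy":0,"dz":0,"yaw":0,"hand":0},
  {"dx":6,"dy":0,"dz":0,"yaw":0,"hand":0},
  {"dx":9,"dy":0,"dz":0,"yaw":0,"hand":0},
  {"dx":9,"dy":0,"dz":0,"yaw":0,"hand":0},
])

```text
t: 16.5
eef_pos: [0.582, -0.0924, 0.0593]
tcp_rot: [[0.982, -0.191, 0.0], [-0.191, -0.982, -0.0], [0.0, 0.0, -1.0]]
contact_force: [0.1, 0.4, -0.4]
grip_width: 0.0001
grip_force: 0.0
```

Emit:
arm_command([
  {"dx":-4,"dy":0,"dz":0,"yaw":0,"hand":0},
  {"dx":-8,"dy":0,"dz":-20,"yaw":0,"hand":0},
  {"dx":-28,"dy":13,"dz":-20,"yaw":0,"hand":0},
  {"dx":-28,"dy":13,"dz":-20,"yaw":0,"hand":0},
  {"dx":-28,"dy":13,"dz":-10,"yaw":0,"hand":0},
])

```text
t: 17.0
eef_pos: [0.5522, -0.1001, 0.0702]
tcp_rot: [[0.982, -0.191, 0.003], [-0.191, -0.982, -0.0], [0.003, -0.0, -1.0]]
contact_force: [0.9, 0.1, -0.5]
grip_width: -0.0001
grip_force: 0.0
```

Emit:
arm_command([
  {"dx":0,"dy":0,"dz":6,"yaw":0,"hand":0},
  {"dx":0,"dy":0,"dz":12,"yaw":0,"hand":0},
  {"dx":0,"dy":0,"dz":16,"yaw":0,"hand":0},
  {"dx":0,"dy":0,"dz":18,"yaw":0,"hand":0},
  {"dx":0,"dy":0,"dz":18,"yaw":0,"hand":0},
])

```text
t: 17.5
eef_pos: [0.5515, -0.0995, 0.0508]
tcp_rot: [[0.982, -0.19, -0.001], [-0.19, -0.982, 0.0], [-0.001, -0.0, -1.0]]
contact_force: [-0.2, -1.0, 0.4]
grip_width: -0.0004
grip_force: 0.0
```

Emit:
arm_command([
  {"dx":0,"dy":0,"dz":2,"yaw":0,"hand":0},
  {"dx":0,"dy":0,"dz":4,"yaw":0,"hand":0},
  {"dx":0,"dy":0,"dz":5,"yaw":0,"hand":0},
  {"dx":0,"dy":0,"dz":5,"yaw":0,"hand":0},
])

```text
t: 17.9
eef_pos: [0.5516, -0.0997, 0.0462]
tcp_rot: [[0.982, -0.191, -0.0], [-0.191, -0.982, 0.0], [-0.0, -0.0, -1.0]]
contact_force: [0.1, 0.4, -0.6]
grip_width: -0.0001
grip_force: 0.0
```

Emit:
arm_command([
  {"dx":0,"dy":0,"dz":1,"yaw":0,"hand":0},
  {"dx":0,"dy":0,"dz":2,"yaw":0,"hand":0},
  {"dx":0,"dy":0,"dz":3,"yaw":0,"hand":0},
  {"dx":0,"dy":0,"dz":3,"yaw":0,"hand":0},
])

```text
t: 18.3
eef_pos: [0.5518, -0.0997, 0.045]
tcp_rot: [[0.982, -0.191, 0.001], [-0.191, -0.982, -0.0], [0.001, -0.0, -1.0]]
contact_force: [-5.5, 1.3, 24.2]
grip_width: 0.0001
grip_force: 11.4
```

Emit:
arm_command([
  {"dx":0,"dy":0,"dz":-5,"yaw":0,"hand":0},
  {"dx":0,"dy":-10,"dz":-15,"yaw":0,"hand":0},
  {"dx":2,"dy":-53,"dz":-15,"yaw":0,"hand":0},
  {"dx":2,"dy":-53,"dz":-15,"yaw":0,"hand":0},
  {"dx":2,"dy":-53,"dz":-6,"yaw":0,"hand":0},
])

```text
t: 18.8
eef_pos: [0.5649, -0.0458, 0.0502]
tcp_rot: [[0.982, -0.187, 0.003], [-0.187, -0.982, 0.001], [0.002, -0.001, -1.0]]
contact_force: [0.4, -0.5, -0.5]
grip_width: 0.0001
grip_force: 0.0
```

Emit:
arm_command([
  {"dx":0,"dy":0,"dz":1,"yaw":0,"hand":0},
  {"dx":0,"dy":0,"dz":2,"yaw":0,"hand":0},
  {"dx":0,"dy":0,"dz":3,"yaw":0,"hand":0},
  {"dx":0,"dy":0,"dz":3,"yaw":0,"hand":0},
])

```text
t: 19.2
eef_pos: [0.5635, -0.0487, 0.0462]
tcp_rot: [[0.981, -0.191, -0.0], [-0.191, -0.981, -0.0], [-0.0, 0.0, -1.0]]
contact_force: [-0.6, -0.8, 0.5]
grip_width: 0.0001
grip_force: 0.0
```

Emit:
arm_command([
  {"dx":0,"dy":0,"dz":1,"yaw":0,"hand":0},
  {"dx":0,"dy":0,"dz":2,"yaw":0,"hand":0},
  {"dx":0,"dy":0,"dz":3,"yaw":0,"hand":0},
  {"dx":0,"dy":0,"dz":3,"yaw":0,"hand":0},
])

```text
t: 19.6
eef_pos: [0.5638, -0.0484, 0.0451]
tcp_rot: [[0.982, -0.191, 0.001], [-0.191, -0.982, -0.0], [0.001, 0.0, -1.0]]
contact_force: [-5.7, 0.2, 22.6]
grip_width: -0.0002
grip_force: 11.1
```

Emit:
arm_command([
  {"dx":0,"dy":0,"dz":-20,"yaw":0,"hand":0},
  {"dx":-30,"dy":0,"dz":-60,"yaw":0,"hand":0},
  {"dx":-60,"dy":25,"dz":-100,"yaw":0,"hand":0},
  {"dx":-80,"dy":30,"dz":-130,"yaw":0,"hand":0},
  {"dx":-80,"dy":30,"dz":-150,"yaw":0,"hand":0},
])

```text
t: 20.1
eef_pos: [0.4767, -0.0634, 0.1957]
tcp_rot: [[0.981, -0.193, 0.0], [-0.193, -0.981, -0.001], [0.001, 0.001, -1.0]]
contact_force: [1.6, 0.3, 0.9]
grip_width: -0.0002
grip_force: 0.0
```

Emit:
arm_command([
  {"dx":0,"dy":0,"dz":0,"yaw":0,"hand":0},
  {"dx":0,"dy":0,"dz":0,"yaw":0,"hand":0},
  {"dx":0,"dy":0,"dz":0,"yaw":0,"hand":0},
])

```text
t: 20.4
eef_pos: [0.4792, -0.0621, 0.1924]
tcp_rot: [[0.982, -0.19, -0.001], [-0.19, -0.982, 0.0], [-0.001, 0.0, -1.0]]
contact_force: [0.1, 0.8, 0.6]
grip_width: -0.0
grip_force: 0.0
```

Run:
```python
from m import *
s=read_state();im=grab_frame("wrist")[:,:,::-1].copy();pickle.dump((s,im),open("s7.pkl","wb"));cv2.imwrite("pics/w7.png",im);print(s["eef_pos"])
for y in(-20,20): prof(im,s,y,.067,np.arange(34,56),f"handle y{y}")
g=cv2.cvtColor(im,6)
for nm,y0,r in(("small",41,17),("large",-13,21)):
    e=[]
    for a in range(0,360,15):
        rr=np.arange(r-4,r+5,.25);uv=np.float32([wproj(W(7+k*np.cos(np.radians(a)),y0+k*np.sin(np.radians(a)),.045),s) for k in rr])
        v=cv2.remap(g,uv[:,:1].copy(),uv[:,1:].copy(),1).ravel().astype(float);o=rr[np.gradient(v).argmin()];e.append((o*np.cos(np.radians(a)),o*np.sin(np.radians(a))))
    e=np.array(e);k=np.linalg.lstsq(np.c_[2*e,np.ones(len(e))],(e**2).sum(1),rcond=None)[0]
    print(nm,k[:2].round(2),np.sqrt(k[2]+k[:2]@k[:2]).round(2))
for y in (-20,0,20,35,-35): prof(im,s,y,.034,np.arange(-60,-14,3),f"deck y{y}")
```

```text
[ 0.47917743 -0.06209819  0.19237526]
handle y-20 [(34, 253), (35, 253), (36, 252), (37, 237), (38, 176), (39, 89), (40, 47), (41, 44), (42, 50), (43, 53), (44, 53), (45, 53), (46, 51), (47, 50), (48, 69), (49, 117), (50, 169), (51, 210), (52, 241), (53, 252), (54, 252), (55, 253)]
handle y20 [(34, 253), (35, 254), (36, 254), (37, 243), (38, 175), (39, 83), (40, 45), (41, 45), (42, 49), (43, 52), (44, 53), (45, 52), (46, 51), (47, 51), (48, 70), (49, 123), (50, 187), (51, 232), (52, 250), (53, 253), (54, 253), (55, 253)]
small [-0.61  0.01] 16.48
large [-1.46  0.8 ] 20.44
deck y-20 [(-60, 164), (-57, 165), (-54, 169), (-51, 165), (-48, 161), (-45, 164), (-42, 162), (-39, 164), (-36, 163), (-33, 164), (-30, 164), (-27, 161), (-24, 157), (-21, 159), (-18, 156), (-15, 146)]
deck y0 [(-60, 166), (-57, 167), (-54, 172), (-51, 168), (-48, 164), (-45, 165), (-42, 163), (-39, 165), (-36, 165), (-33, 165), (-30, 164), (-27, 160), (-24, 157), (-21, 159), (-18, 159), (-15, 157)]
deck y20 [(-60, 168), (-57, 170), (-54, 173), (-51, 170), (-48, 164), (-45, 164), (-42, 164), (-39, 167), (-36, 166), (-33, 165), (-30, 164), (-27, 160), (-24, 155), (-21, 160), (-18, 158), (-15, 162)]
deck y35 [(-60, 169), (-57, 170), (-54, 175), (-51, 171), (-48, 165), (-45, 165), (-42, 164), (-39, 168), (-36, 167), (-33, 165), (-30, 163), (-27, 160), (-24, 156), (-21, 160), (-18, 164), (-15, 166)]
deck y-35 [(-60, 161), (-57, 163), (-54, 166), (-51, 163), (-48, 159), (-45, 163), (-42, 162), (-39, 162), (-36, 162), (-33, 163), (-30, 164), (-27, 161), (-24, 157), (-21, 158), (-18, 159), (-15, 155)]
```

Emit:
arm_command([
  {"dx":35,"dy":3,"dz":20,"yaw":0,"hand":0},
  {"dx":75,"dy":6,"dz":40,"yaw":0,"hand":0},
  {"dx":115,"dy":9,"dz":60,"yaw":0,"hand":0},
  {"dx":148,"dy":9,"dz":70,"yaw":0,"hand":0},
  {"dx":148,"dy":9,"dz":100,"yaw":0,"hand":0},
])

```text
t: 20.95
eef_pos: [0.6281, -0.1001, 0.0924]
tcp_rot: [[0.982, -0.191, 0.005], [-0.191, -0.982, -0.001], [0.005, -0.0, -1.0]]
contact_force: [0.3, -0.0, -0.5]
grip_width: -0.0001
grip_force: 0.0
```

Emit:
arm_command([
  {"dx":0,"dy":0,"dz":25,"yaw":0,"hand":0},
  {"dx":0,"dy":0,"dz":35,"yaw":0,"hand":0},
  {"dx":0,"dy":0,"dz":37,"yaw":0,"hand":0},
  {"dx":-5,"dy":0,"dz":37,"yaw":0,"hand":0},
  {"dx":-10,"dy":0,"dz":37,"yaw":0,"hand":0},
])

```text
t: 21.45
eef_pos: [0.6135, -0.0974, 0.0574]
tcp_rot: [[0.982, -0.191, 0.002], [-0.191, -0.982, -0.0], [0.002, -0.0, -1.0]]
contact_force: [2.6, -0.8, -1.3]
grip_width: -0.0006
grip_force: 0.7
```

Emit:
arm_command([
  {"dx":-5,"dy":0,"dz":0,"yaw":0,"hand":0},
  {"dx":-10,"dy":0,"dz":0,"yaw":0,"hand":0},
  {"dx":-15,"dy":0,"dz":0,"yaw":0,"hand":0},
  {"dx":-20,"dy":0,"dz":0,"yaw":0,"hand":0},
  {"dx":-25,"dy":0,"dz":0,"yaw":0,"hand":0},
])

```text
t: 21.95
eef_pos: [0.5884, -0.0926, 0.0566]
tcp_rot: [[0.982, -0.191, 0.001], [-0.191, -0.982, -0.0], [0.001, -0.0, -1.0]]
contact_force: [0.9, 0.2, 1.3]
grip_width: -0.0001
grip_force: 0.8
```

Emit:
arm_command([
  {"dx":-4,"dy":0,"dz":0,"yaw":0,"hand":0},
  {"dx":-8,"dy":0,"dz":0,"yaw":0,"hand":0},
  {"dx":-11,"dy":0,"dz":0,"yaw":0,"hand":0},
  {"dx":-14,"dy":0,"dz":0,"yaw":0,"hand":0},
  {"dx":-15,"dy":0,"dz":0,"yaw":0,"hand":0},
])

```text
t: 22.45
eef_pos: [0.5767, -0.0903, 0.0566]
tcp_rot: [[0.982, -0.191, 0.006], [-0.191, -0.982, -0.001], [0.006, -0.0, -1.0]]
contact_force: [11.4, -3.5, -8.1]
grip_width: 0.0001
grip_force: 6.2
```

Emit:
arm_command([
  {"dx":-2,"dy":0,"dz":0,"yaw":0,"hand":0},
  {"dx":-3,"dy":0,"dz":0,"yaw":0,"hand":0},
  {"dx":-3,"dy":0,"dz":0,"yaw":0,"hand":0},
])

```text
t: 22.75
eef_pos: [0.5766, -0.0902, 0.0569]
tcp_rot: [[0.982, -0.191, 0.011], [-0.191, -0.982, -0.001], [0.011, -0.001, -1.0]]
contact_force: [18.4, -4.9, -12.8]
grip_width: -0.0
grip_force: 9.3
```

Run:
```python
from m import *
s,im=pickle.load(open("s6.pkl","rb"))
for y in(41,33,49,-13,-24,-2,15): prof(im,s,y,.045,np.arange(-22,2,2),f"y{y}")
s=read_state();print(s["eef_pos"],s["contact_force"],s["ft_torque"])
```

```text
y41 [(-22, 160), (-20, 162), (-18, 164), (-16, 169), (-14, 163), (-12, 123), (-10, 106), (-8, 139), (-6, 162), (-4, 191), (-2, 193), (0, 195)]
y33 [(-22, 160), (-20, 162), (-18, 164), (-16, 169), (-14, 168), (-12, 149), (-10, 97), (-8, 100), (-6, 156), (-4, 191), (-2, 193), (0, 195)]
y49 [(-22, 161), (-20, 162), (-18, 164), (-16, 169), (-14, 169), (-12, 162), (-10, 135), (-8, 125), (-6, 159), (-4, 189), (-2, 193), (0, 195)]
y-13 [(-22, 160), (-20, 162), (-18, 158), (-16, 145), (-14, 222), (-12, 245), (-10, 245), (-8, 233), (-6, 235), (-4, 254), (-2, 254), (0, 254)]
y-24 [(-22, 161), (-20, 163), (-18, 162), (-16, 159), (-14, 146), (-12, 166), (-10, 230), (-8, 244), (-6, 250), (-4, 254), (-2, 254), (0, 254)]
y-2 [(-22, 160), (-20, 162), (-18, 161), (-16, 159), (-14, 143), (-12, 182), (-10, 233), (-8, 244), (-6, 251), (-4, 254), (-2, 254), (0, 254)]
y15 [(-22, 161), (-20, 162), (-18, 161), (-16, 161), (-14, 166), (-12, 168), (-10, 167), (-8, 169), (-6, 226), (-4, 254), (-2, 254), (0, 252)]
[ 0.57660624 -0.09021542  0.05689905] [ 18.36057189  -4.92050645 -12.82245357] [-1.09859633 -4.06976406  0.07400954]
```

Emit:
arm_command([
  {"dx":12,"dy":0,"dz":0,"yaw":0,"hand":0},
  {"dx":14,"dy":0,"dz":-25,"yaw":0,"hand":0},
  {"dx":8,"dy":0,"dz":-45,"yaw":0,"hand":0},
  {"dx":-18,"dy":0,"dz":-45,"yaw":0,"hand":0},
  {"dx":-36,"dy":0,"dz":-45,"yaw":0,"hand":0},
])

```text
t: 23.25
eef_pos: [0.534, -0.082, 0.1015]
tcp_rot: [[0.982, -0.191, -0.001], [-0.191, -0.982, 0.0], [-0.001, -0.0, -1.0]]
contact_force: [-0.1, -0.4, -0.6]
grip_width: 0.0009
grip_force: 0.0
```

Emit:
arm_command([
  {"dx":0,"dy":0,"dz":0,"yaw":0,"hand":0},
  {"dx":0,"dy":0,"dz":22,"yaw":0,"hand":0},
  {"dx":0,"dy":0,"dz":45,"yaw":0,"hand":0},
  {"dx":0,"dy":0,"dz":45,"yaw":0,"hand":0},
  {"dx":5,"dy":0,"dz":45,"yaw":0,"hand":0},
])

```text
t: 23.75
eef_pos: [0.54, -0.0832, 0.0562]
tcp_rot: [[0.982, -0.191, -0.002], [-0.191, -0.982, 0.0], [-0.002, 0.0, -1.0]]
contact_force: [-0.1, -0.2, 0.1]
grip_width: -0.0002
grip_force: 0.0
```

Emit:
arm_command([
  {"dx":7,"dy":0,"dz":0,"yaw":0,"hand":0},
  {"dx":14,"dy":0,"dz":0,"yaw":0,"hand":0},
  {"dx":21,"dy":0,"dz":0,"yaw":0,"hand":0},
  {"dx":28,"dy":0,"dz":0,"yaw":0,"hand":0},
  {"dx":34,"dy":0,"dz":0,"yaw":0,"hand":0},
])

```text
t: 24.25
eef_pos: [0.5748, -0.0898, 0.0566]
tcp_rot: [[0.982, -0.191, 0.001], [-0.191, -0.982, 0.0], [0.001, -0.0, -1.0]]
contact_force: [-1.3, 1.5, 0.8]
grip_width: 0.0001
grip_force: 0.9
```

Emit:
arm_command([
  {"dx":3,"dy":0,"dz":0,"yaw":0,"hand":0},
  {"dx":6,"dy":0,"dz":0,"yaw":0,"hand":0},
  {"dx":9,"dy":0,"dz":0,"yaw":0,"hand":0},
  {"dx":11,"dy":0,"dz":0,"yaw":0,"hand":0},
  {"dx":11,"dy":0,"dz":0,"yaw":0,"hand":0},
])

```text
t: 24.75
eef_pos: [0.5851, -0.0919, 0.0563]
tcp_rot: [[0.982, -0.191, 0.0], [-0.191, -0.982, -0.0], [0.0, -0.0, -1.0]]
contact_force: [-0.3, -0.4, 0.5]
grip_width: -0.0002
grip_force: 0.0
```

Emit:
arm_command([
  {"dx":2,"dy":0,"dz":0,"yaw":0,"hand":0},
  {"dx":4,"dy":0,"dz":0,"yaw":0,"hand":0},
  {"dx":5,"dy":0,"dz":0,"yaw":0,"hand":0},
  {"dx":5,"dy":0,"dz":0,"yaw":0,"hand":0},
])

```text
t: 25.15
eef_pos: [0.5896, -0.0928, 0.0563]
tcp_rot: [[0.982, -0.191, -0.0], [-0.191, -0.982, 0.0], [-0.0, 0.0, -1.0]]
contact_force: [-2.1, 0.8, 0.5]
grip_width: 0.0002
grip_force: 0.8
```

Emit:
arm_command([
  {"dx":2,"dy":0,"dz":0,"yaw":0,"hand":0},
  {"dx":4,"dy":0,"dz":0,"yaw":0,"hand":0},
  {"dx":4,"dy":0,"dz":0,"yaw":0,"hand":0},
  {"dx":4,"dy":0,"dz":0,"yaw":0,"hand":0},
])

```text
t: 25.55
eef_pos: [0.5897, -0.0929, 0.0559]
tcp_rot: [[0.982, -0.19, -0.007], [-0.19, -0.982, 0.001], [-0.007, 0.0, -1.0]]
contact_force: [-13.0, 3.2, 8.3]
grip_width: -0.0002
grip_force: 6.8
```

The parked stop is at TCP tray x 35.4 mm and the closed stop was at 22.4 mm. Adding the two 16 mm finger and bar offsets gives exactly 45 mm, so the earlier block was the keeper's own closed stop; it had started about 6 mm forward of its parked stop. I'll close it again.

Emit:
arm_command([
  {"dx":-8,"dy":0,"dz":0,"yaw":0,"hand":0},
  {"dx":-10,"dy":0,"dz":-25,"yaw":0,"hand":0},
  {"dx":-5,"dy":0,"dz":-45,"yaw":0,"hand":0},
  {"dx":20,"dy":0,"dz":-45,"yaw":0,"hand":0},
  {"dx":38,"dy":0,"dz":-45,"yaw":0,"hand":0},
])

```text
t: 26.05
eef_pos: [0.633, -0.1013, 0.1027]
tcp_rot: [[0.982, -0.191, 0.004], [-0.191, -0.982, -0.001], [0.004, -0.0, -1.0]]
contact_force: [0.3, -0.3, -0.0]
grip_width: 0.0002
grip_force: 0.0
```

Emit:
arm_command([
  {"dx":0,"dy":0,"dz":0,"yaw":0,"hand":0},
  {"dx":0,"dy":0,"dz":22,"yaw":0,"hand":0},
  {"dx":0,"dy":0,"dz":44,"yaw":0,"hand":0},
  {"dx":0,"dy":0,"dz":44,"yaw":0,"hand":0},
  {"dx":-6,"dy":0,"dz":44,"yaw":0,"hand":0},
])

```text
t: 26.55
eef_pos: [0.625, -0.0997, 0.0574]
tcp_rot: [[0.982, -0.191, 0.0], [-0.191, -0.982, -0.0], [0.0, 0.0, -1.0]]
contact_force: [0.0, 0.1, 0.7]
grip_width: 0.0002
grip_force: 0.0
```

Emit:
arm_command([
  {"dx":-5,"dy":0,"dz":0,"yaw":0,"hand":0},
  {"dx":-10,"dy":0,"dz":0,"yaw":0,"hand":0},
  {"dx":-15,"dy":0,"dz":0,"yaw":0,"hand":0},
  {"dx":-20,"dy":0,"dz":0,"yaw":0,"hand":0},
  {"dx":-25,"dy":0,"dz":0,"yaw":0,"hand":0},
])

```text
t: 27.05
eef_pos: [0.6004, -0.0949, 0.0578]
tcp_rot: [[0.982, -0.191, 0.001], [-0.191, -0.982, -0.0], [0.001, -0.0, -1.0]]
contact_force: [2.2, -0.7, 2.2]
grip_width: -0.0001
grip_force: 0.8
```

Emit:
arm_command([
  {"dx":-4,"dy":0,"dz":0,"yaw":0,"hand":0},
  {"dx":-8,"dy":0,"dz":0,"yaw":0,"hand":0},
  {"dx":-12,"dy":0,"dz":0,"yaw":0,"hand":0},
  {"dx":-15,"dy":0,"dz":0,"yaw":0,"hand":0},
  {"dx":-15,"dy":0,"dz":0,"yaw":0,"hand":0},
])

```text
t: 27.55
eef_pos: [0.585, -0.0919, 0.0572]
tcp_rot: [[0.982, -0.191, -0.001], [-0.191, -0.982, 0.0], [-0.001, 0.0, -1.0]]
contact_force: [-1.0, 0.4, -0.6]
grip_width: 0.0002
grip_force: 0.0
```

Another 9 mm to the stop, then I'll clear the tool.

Emit:
arm_command([
  {"dx":-3,"dy":0,"dz":0,"yaw":0,"hand":0},
  {"dx":-6,"dy":0,"dz":0,"yaw":0,"hand":0},
  {"dx":-9,"dy":0,"dz":0,"yaw":0,"hand":0},
  {"dx":-11,"dy":0,"dz":0,"yaw":0,"hand":0},
  {"dx":-11,"dy":0,"dz":0,"yaw":0,"hand":0},
])

```text
t: 28.05
eef_pos: [0.5767, -0.0902, 0.0576]
tcp_rot: [[0.982, -0.191, 0.004], [-0.191, -0.982, -0.0], [0.004, -0.0, -1.0]]
contact_force: [7.4, -2.2, -4.4]
grip_width: -0.0003
grip_force: 3.7
```

Emit:
arm_command([
  {"dx":8,"dy":0,"dz":0,"yaw":0,"hand":0},
  {"dx":12,"dy":0,"dz":-20,"yaw":0,"hand":0},
  {"dx":12,"dy":0,"dz":-60,"yaw":0,"hand":0},
  {"dx":-30,"dy":0,"dz":-85,"yaw":0,"hand":0},
  {"dx":-70,"dy":0,"dz":-110,"yaw":0,"hand":0},
])

```text
t: 28.55
eef_pos: [0.5052, -0.0763, 0.1679]
tcp_rot: [[0.982, -0.191, -0.001], [-0.191, -0.982, 0.0], [-0.001, -0.0, -1.0]]
contact_force: [0.4, 0.5, 1.0]
grip_width: 0.0001
grip_force: 0.0
```

Emit:
arm_command([
  {"dx":-25,"dy":0,"dz":-30,"yaw":0,"hand":0},
  {"dx":-25,"dy":0,"dz":-30,"yaw":0,"hand":0},
  {"dx":-25,"dy":0,"dz":-30,"yaw":0,"hand":0},
  {"dx":-25,"dy":0,"dz":-30,"yaw":0,"hand":0},
])

```text
t: 28.95
eef_pos: [0.482, -0.0719, 0.1967]
tcp_rot: [[0.982, -0.191, -0.001], [-0.191, -0.982, 0.0], [-0.001, 0.0, -1.0]]
contact_force: [0.4, -0.5, -0.4]
grip_width: -0.0001
grip_force: 0.0
```

Run:
```python
from m import *
s=read_state();im=grab_frame("wrist")[:,:,::-1].copy();print(s["eef_pos"])
for y in(-20,20): prof(im,s,y,.067,np.arange(-2,16),f"handle y{y}")
for y in(41,-13,-60): prof(im,s,y,.045,np.arange(-20,2,2),f"front y{y}")
```

```text
[ 0.48195422 -0.07185139  0.19667402]
handle y-20 [(-2, 254), (-1, 254), (0, 254), (1, 244), (2, 193), (3, 109), (4, 63), (5, 56), (6, 58), (7, 58), (8, 57), (9, 53), (10, 53), (11, 77), (12, 129), (13, 171), (14, 186), (15, 190)]
handle y20 [(-2, 242), (-1, 215), (0, 197), (1, 176), (2, 124), (3, 63), (4, 33), (5, 31), (6, 33), (7, 35), (8, 37), (9, 37), (10, 44), (11, 81), (12, 140), (13, 180), (14, 192), (15, 193)]
front y41 [(-20, 163), (-18, 165), (-16, 171), (-14, 163), (-12, 122), (-10, 110), (-8, 140), (-6, 161), (-4, 191), (-2, 196), (0, 198)]
front y-13 [(-20, 163), (-18, 157), (-16, 148), (-14, 226), (-12, 246), (-10, 246), (-8, 233), (-6, 226), (-4, 254), (-2, 254), (0, 254)]
front y-60 [(-20, 162), (-18, 144), (-16, 91), (-14, 64), (-12, 62), (-10, 63), (-8, 75), (-6, 198), (-4, 254), (-2, 254), (0, 254)]
```

```bash
python3 -c "
from station import *
print(sign_off())"
```

```text
the job is handed in; nothing more can be done
None
```

Job handed in at about 29 s: both dies are home in the 34 and 42 mm holes (each top probed 11 mm above the deck), and the keeper is closed against its front stop after one check of its travel, which took it back to the rear and closed it again.

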